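# Release, empty and close a battery dock

### The arm

A 7-joint arm with a two-finger parallel gripper is mounted at the origin on the work surface; the furniture and walls round the work are solid. World frame = base frame: x ahead of the robot, y to its left, z up, the work surface at z = 0. Lengths are in m, angles in degrees, forces in N, time in s.
With the tool pointing down it reaches from about 0.425 to 0.875 m from the base axis. Payload 4.7 kg.
Tool frame: the origin (TCP) lies between the finger pads; the fingertips stand env.finger_overhang ahead of it and the grasp point (between the pads) lies 5 mm behind it (env.finger_overhang is the distance from the TCP to the fingertips, in m); z points along the fingers, y is the line along which they close (so a half turn about z gives the same grasp; the last joint's range is limited). The gripper opens to 87 mm and grips with 3 to 60 N. Pads are 19 mm wide; open, the fingers measure 117 mm over their backs; the gripper's body (75 mm by 190 mm) begins 51 mm behind the grasp point.
Start: joints at [64.062, 18.392, -4.016, 83.108, 1.295, 78.541, -3.26], TCP at [0.293, -0.58, 0.237] pointing down, gripper open.
Joint ranges: [-163.93, 163.93], [-17.29, 119.83], [-79.2, 71.16], [3.27, 140.29], [-89.18, 269.18], [5.43, 117.66], [-154.24, 154.24]. Speed limits (degrees/s): [147.25, 147.25, 180, 180, 180, 180, 180].

### API

Orientations are given as [roll, pitch, yaw] about the fixed x, y, z axes, in that order (R = Rz(yaw) Ry(pitch) Rx(roll)).
In Python, from cell import telemetry, eyes, env, models gives the robot as it stands. The module is installed in compiled form; this text tells all that it offers.
- The arm moves only by the tool drive_tool, never from a script. Its arguments are lists of equal length, an entry for each row: "angular": the turn, a rotation vector about the tool's x, y, z in rad, a list of three; "delta_pos": the shift along the tool's x, y, z in cm, a list of three; "gripper": the finger opening in cm, from 0 to 8.7. A call has 1 to 20 rows; each row shifts and turns the commanded pose from where the row before left it, along the tool's axes as they then stand; what a row does not reach is not made up. A row lasts 1/10 s, in which the tool goes at most 50 mm and 8.59 degrees, less where a joint would pass 70% of its speed; a pose out of reach is approached as far as the arm can. A call with a gripper value outside its range is refused whole. The fingers move at their own pace and stop on an object; "squeeze" is the grip in N (left out, the last holds). Time passes only in rows, so rows that do not move let the fingers close. It gives the time, the measured TCP pose, the force, the opening and the grip force at its end, in the units of the state.
- telemetry.get_obs(): the state, without advancing time (a new reading comes with each control period).
- eyes.read_camera(name): name is "side" or "top" or "wrist"; returns a dict with "pixels" (420x560x3 uint8, red, green, blue), "mtx" (3x3 intrinsics, pixels), "D" ([k1, k2, p1, p2, k3] as OpenCV has them; the pictures are not rectified), "origin" and "orientation" of the camera in the world. Camera axes: x right, y down, z forward; pixel columns grow to the right and rows downward; lengths in m; the calibration is good to about 2 mm. A picture is of the moment at which its call begins. There is no depth.
- env.sign_off(): hands the job in; it is judged then, once.
Trained networks look in a picture, given as the dict that the camera call returned (one of the last four; its "shot" number tells which), for a name from the list of things; names that differ only in an ending like _2 or _b are one class to them, and where a whole thing is asked for, a point or a joint stands for the part that bears it (a point fixed in the world has none). Each returns a list of dicts, best first, with "p" (0 to 1); they miss things now and then, are a little off and sometimes report something else, mostly with a low value. They report only what shows in the picture. A call takes as long as a camera call. They do not tell look-alikes from the thing itself.
- models.search_frame(picture, target): "centre" ([column, row] in pixels, amid what is visible of it).
- models.cut_out(picture, target): "pixels" (420x560 bool, what is visible of it) and "centre" ([column, row] in pixels, amid what is visible of it).
The state is a dict: "time_s": time; "qpos": joint angles; "joint_velocities": joint speeds; "effort": joint torques, N m; "tool_pos": TCP position; "tool_rot": TCP orientation; "force": force on the tool from outside, world axes, zero at the start; "wrist_torque": the same for the moment, N m; "grip_width": finger opening in m; "grasp_force": force on a finger pad.
Only numpy, scipy, OpenCV 4.12 (cv2) and the standard library are available. Lean on these libraries where they do the work, as an engineer would, in place of code of your own. Each camera call takes 0.05 s, during which the arm holds its last target. There are 200 camera calls.

### The job

Take the red screwdriver from its stand, push its shank down through the narrow slot in the blue end of the battery dock until the hidden release tab is fully down and the yellow bar has drawn clear of the battery packs, and put the screwdriver back upright in its stand. Lift every battery pack straight out of its well and stand it upright in the grey tray. Then lay the white cover over the wells, red handle up, and press it down on its four clips until it sits level and fully home; leave the other things on the bench where they are.

Things in the scene. Friction and masses are not known exactly. Their poses are not given: they have to be found in the camera images.
- dock: Fixed battery dock, grey with a blue end, 104 (x) x 260 (y) x 90 mm to its deck. Origin: at bench level under the centre of the middle well; z up, x to the rear, y along the row. Three square wells 47 x 47 mm, floor 8 mm above the bench, at x 0, y -62, 0, +62 mm. The rear carries a dark bridge, x 44 to 61 mm, top 12 mm above the deck.
- seat (a point): Point on the dock's deck (90 mm above the bench) over the middle well's centre; axes as the dock's; the cover's origin belongs here when home. Round it is the cover's pocket, x +-35.5, y +-101.5 mm, walls 10 mm high. In its corners (x +-24, y +-92.5 mm) four white clips stand 6 mm above the deck; each goes down flush under 3.5 N and stays down.
- slot (a point): Centre of the mouth of the slot in the top of the dock's blue end (at dock y = -130 mm, level with the deck). The slot is 26 mm long along the dock's x, 9 mm wide along y, through a 12 mm thick top plate; the tab lies 38 mm below this mouth in a hollow.
- release (a joint): Hidden orange release tab under the slot: 0 = up (tab 38 mm below the slot's mouth), 0.012 m = fully down (50 mm below). Moves straight down under about 5 N and stays where it is left. Only a thin rod reaches it.
- tab_top (a point): Middle of the top face of the hidden release tab, 40 x 28 mm; moves down with it.
- lock_bar (a joint): Yellow locking bar, 168 mm long, 2 to 7 mm above the deck: 0 = locked over the rear shoulders of the packs, 0.024 m = drawn to the rear, clear of packs and cover. Moves 2 mm for each mm of the release tab.
- screwdriver: Red screwdriver, 163 mm long, standing tip down in its stand. Its y axis runs from tip to handle end (up at the start), x and z across; the origin lies on the handle's surface, 10.5 mm beside the axis. Handle 84 mm long, acts as a 21 x 21 mm square bar with faces square to x and z; shank 4.4 mm thick, 72 mm long; 56 g.
- driver_tip (a point): Tip of the screwdriver's shank, on its axis.
- driver_grip (a point): Point on the screwdriver's axis in the middle of the handle, 114 mm from the tip, 42 mm above the handle's lower end.
- stand: Fixed wooden stand of the screwdriver, 56 x 56 x 80 mm block on a flat 80 mm foot, hole 14 mm in diameter right through. The handle's lower end rests on its top. Origin under its centre.
- stand_hole (a point): Centre of the hole's mouth on top of the stand, 80 mm above the bench.
- tray: Fixed grey open tray, 200 (x) x 150 (y) x 35 mm, walls 5 mm. Origin under its centre.
- tray_in (a point): Centre of the tray's inner floor; axes as the tray's; the floor measures 190 (x) x 140 (y) mm.
- cover: Loose white cover plate, 64 (x) x 196 (y) x 10 mm, with a red upright handle rib in the middle, 16 (x) x 90 (y) mm, rising to 40 mm above the underside. Origin: centre of the underside, z up. 0.15 kg. It fits the pocket with 3.5 mm play and first lies on the clips, 6 mm too high, until pressed with about 14 N in the middle.
- indicator_stand: Fixed obstacle that belongs to the bench: dial indicator stand, base block 58 x 50 x 55 mm with a thin upright post to 256 mm above the bench; the post stands at x = 9.5, y = 77 mm of this frame, and an arm at 200 mm height runs from it along -y to a dial at y = -73 mm (down to 90 mm above the bench).
- oil_bottle: Bystander: white bottle with purple label, 48 x 162 mm. Leave alone.
- bearing_ring: Bystander: steel ring, 60 x 14 mm. Leave alone.
- brass_bush: Bystander: brass flanged bush, 38 x 30 mm. Leave alone.
- tape_roll: Bystander: roll of brown tape, 100 x 48 mm. Leave alone.
- pack_a: Loose battery pack (two or three of the three are present): blue square body 44 x 44 x 80 mm with a black square neck 26 x 26 mm above it, 140 mm tall in all, about 0.22 kg. Origin: centre of the underside, z up. At the start it stands in a well of the dock, its shoulder 2 mm below the deck and its neck above.
- pack_b: Loose battery pack (two or three of the three are present): blue square body 44 x 44 x 80 mm with a black square neck 26 x 26 mm above it, 140 mm tall in all, about 0.22 kg. Origin: centre of the underside, z up. At the start it stands in a well of the dock, its shoulder 2 mm below the deck and its neck above.
- pack_c: Loose battery pack (two or three of the three are present): blue square body 44 x 44 x 80 mm with a black square neck 26 x 26 mm above it, 140 mm tall in all, about 0.22 kg. Origin: centre of the underside, z up. At the start it stands in a well of the dock, its shoulder 2 mm below the deck and its neck above.
Not all that is in view belongs to the job. Leave any brown or orange look-alike of the pack_c alone.

How it is judged:
By the outcome, as a careful person would: the job done as asked, in the order asked, and still so for the second after the job is handed in, with the robot touching nothing.
Of pack_a, pack_b, pack_c only 2 to 3 are there at a start; the rules pass over those that are not, and their reading is None.
At some moment in a run one of cover may be knocked a few centimetres aside while the robot is not near it.
It also fails if it takes over 192 s, if anything falls off the work surface, if the arm or the gripper's body presses on something with over 40 N, if the wrist force passes 120 N, or if a joint passes its speed limit or range.

## Working session

There is one attempt and no reset: what is moved stays moved. The work goes in short steps, Python scripts to look and compute and a tool call to move; the robot and the scene stay as the last step left them, time stands still between calls to the robot, and variables do not carry over. Pictures are saved under pics/ and viewed, at most 14 in all, crops included, and the job is handed in when it is done.

Besides the shell and the picture viewer there is one more tool, called after "Emit:" in YAML: its name, and indented under it one key for each argument. drive_tool: Moves the arm, as the interface text tells. Its arguments: {"type":"object","properties":{"angular":{"type":"array","items":{"type":"array","items":{"type":"number"}}},"delta_pos":{"type":"array","items":{"type":"array","items":{"type":"number"}}},"gripper":{"type":"array","items":{"type":"number"}},"squeeze":{"type":"number"}},"required":["angular","delta_pos","gripper"]}

```bash
mkdir -p pics; cat > h.py <<'E'
import numpy as np, cv2
from scipy.spatial.transform import Rotation as R
from cell import telemetry, eyes, env, models
def save(p,n): cv2.imwrite('pics/'+n,cv2.cvtColor(p['pixels'],cv2.COLOR_RGB2BGR))
def camR(p):
    o=np.array(p['orientation'],float)
    return o if o.shape==(3,3) else R.from_euler('xyz',o,degrees=True).as_matrix()
def ray(p,px):
    u=cv2.undistortPoints(np.array(px,float).reshape(-1,1,2),np.array(p['mtx'],float),np.array(p['D'],float)).reshape(-1,2)
    return np.array(p['origin'],float),(camR(p)@np.c_[u,np.ones(len(u))].T).T
def at_z(p,px,z):
    o,d=ray(p,px); return o+d*((z-o[2])/d[:,2:3])
def proj(p,X):
    Rm=camR(p); X=(np.array(X,float).reshape(-1,3)-np.array(p['origin']))@Rm
    return cv2.projectPoints(X,np.zeros(3),np.zeros(3),np.array(p['mtx'],float),np.array(p['D'],float))[0].reshape(-1,2)
E
python3 - <<'E'
from h import *
print(telemetry.get_obs(), env.finger_overhang)
for n in ['top','side','wrist']:
    p=eyes.read_camera(n); save(p,n+'0.png'); print(n,p['origin'],p['orientation'],np.array(p['mtx']).tolist(),p['D'])
    if n!='wrist':
        for t in ['dock','release','lock_bar','screwdriver','stand','tray','cover','indicator_stand','pack_a','oil_bottle','tape_roll','brass_bush','bearing_ring']:
            print(t,[(np.round(r['centre']).tolist(),round(r['p'],2)) for r in models.search_frame(p,t)][:5])
E
```

```text
{'time_s': 0.0, 'qpos': array([64.06201698, 18.43930757, -4.01572703, 83.1745032 ,  1.29319325,
       78.53748782, -3.26061445]), 'joint_velocities': array([ 0.07907306,  0.07918668,  0.00140486,  0.03437438, -0.06920896,
       -0.09060787, -0.05873019]), 'effort': array([-2.16248504e-04, -4.91286707e+01, -4.03952440e-01, -3.12526631e+01,
       -6.39117393e-02,  4.34871786e-02,  1.87100641e-04]), 'tool_pos': array([ 0.29226307, -0.58002245,  0.23546215]), 'tool_rot': array([-1.79893839e+02,  3.72340861e-03,  2.67469377e+01]), 'force': array([ 0.51266477, -0.52282267, -0.03231627]), 'wrist_torque': array([-0.03110189, -0.02031667,  0.01957839]), 'grasp_force': 0.0, 'grip_width': 0.08752025420829594} 0.014
top [ 0.50704479 -0.00487209  1.35451153] [-174.08056955    1.10478921  -91.40916548] [[415.3300176300609, 0.0, 278.1838049125051], [0.0, 415.3300176300609, 205.76617639703204], [0.0, 0.0, 1.0]] [0.01329377 0.         0.         0.         0.        ]
dock [([307.0, 196.0], 0.71)]
release []
lock_bar [([300.0, 193.0], 0.55)]
screwdriver [([207.0, 271.0], 0.49), ([202.0, 272.0], 0.
[... 838 characters left out ...]
iver [([211.0, 158.0], 0.55)]
stand [([215.0, 186.0], 0.87)]
tray [([244.0, 325.0], 0.65)]
cover [([211.0, 256.0], 0.92), ([299.0, 211.0], 0.69)]
indicator_stand []
pack_a [([358.0, 225.0], 0.95), ([300.0, 172.0], 0.78), ([300.0, 210.0], 0.65), ([251.0, 202.0], 0.57)]
oil_bottle [([289.0, 157.0], 0.9)]
tape_roll [([340.0, 209.0], 0.97)]
brass_bush [([325.0, 318.0], 0.59), ([211.0, 160.0], 0.36)]
bearing_ring [([362.0, 284.0], 0.92)]
wrist [ 0.36502376 -0.54411126  0.38571497] [ 1.62793724e+02 -1.34697696e-02 -6.32485494e+01] [[331.4426351340194, 0.0, 278.477204599554], [0.0, 331.4426351340194, 209.19968746435308], [0.0, 0.0, 1.0]] [-0.07686893  0.          0.          0.          0.        ]
```

```bash
python3 - <<'E'
import cv2
a=cv2.imread('pics/top0.png')[90:340,130:470]; cv2.imwrite('pics/top0c.png',cv2.resize(a,None,fx=2.3,fy=2.3,interpolation=cv2.INTER_CUBIC))
a=cv2.imread('pics/side0.png')[90:380,150:450]; cv2.imwrite('pics/side0c.png',cv2.resize(a,None,fx=2,fy=2,interpolation=cv2.INTER_CUBIC))
E
```

```text
(no output)
```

View pics/top0c.png

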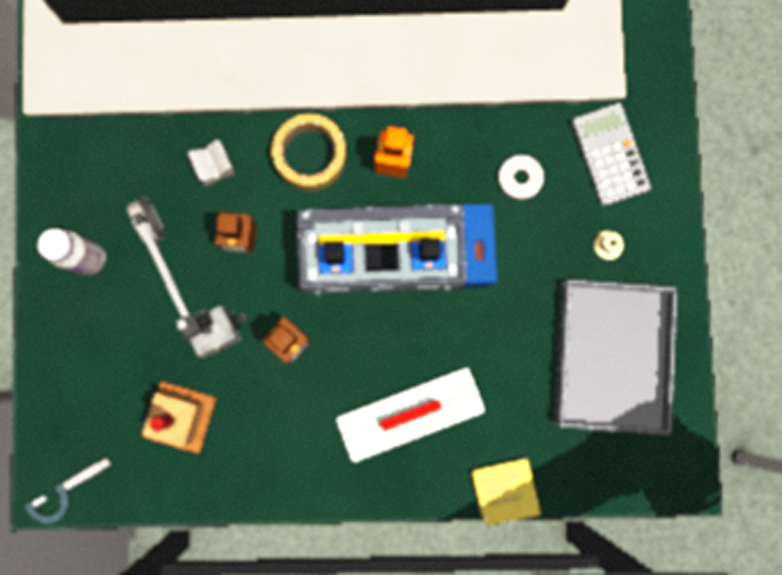

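View pics/side0c.png

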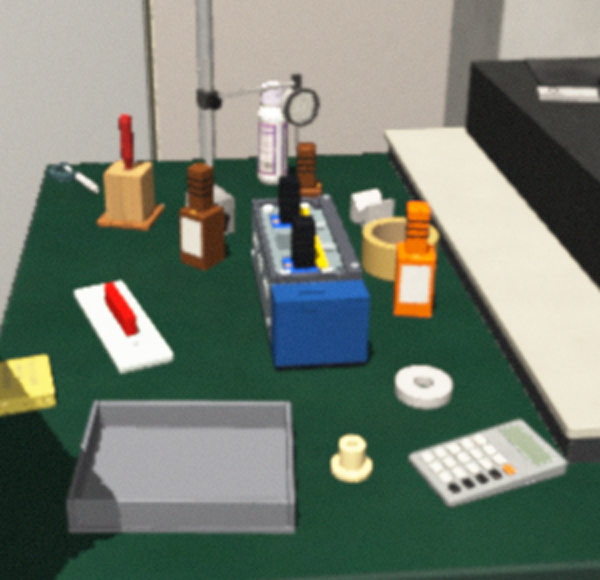

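The top view shows the dock near crop (395,247) with packs in the two outer wells and the middle well empty. The slot shows at (480,250), the screwdriver at (160,420), the cover at (410,415) and the tray at (615,355). The side view agrees; the brown and orange packs are look-alikes.

```bash
cat >> h.py <<'E'
def rect(p,mask,z):
    c=max(cv2.findContours(mask.astype(np.uint8),0,1)[0],key=cv2.contourArea).reshape(-1,2)
    w=at_z(p,c,z)[:,:2]; r=cv2.minAreaRect((w*1000).astype(np.float32)); return np.round(r[0],1),np.round(r[1],1),round(r[2],1)
E
python3 - <<'E'
from h import *
p=eyes.read_camera('top')
f=lambda c:np.array(c,float)/2.3+[130,90]
for t,z in [('cover',.008),('tray',.035),('stand',.08),('dock',.1)]:
    for m in models.cut_out(p,t)[:1]: print(t,round(m['p'],2),rect(p,m['pixels'],z))
for n,c,z in [('slot',(480,250),.09),('blue corners',(495,205),.09),('',(497,283),.09),('rimL',(298,210),.1),('',(300,290),.1),('pack1',(428,244),.148),('pack2',(336,248),.148),('handletop',(159,420),.164),
  ('standtop',(158,382),.08),('',(207,393),.08),('',(196,452),.08),('',(143,435),.08),('postbase',(215,330),.055),('posttop',(185,325),.256),('dial',(140,210),.2),('tray',(566,282),.035),('',(676,288),.035),('',(670,433),.035),('',(558,427),.035),('cov',(337,418),.01),('',(470,368),.01),('',(486,410),.01),('',(353,462),.01)]:
    print(n,(at_z(p,f(c),z)[0]*1000).round())
E
```

```text
cover 0.85 (array([439.2, -73.2]), array([ 67.5, 196.1]), 19.8)
tray 0.61 (array([ 512.9, -354.8]), array([155.3, 199.1]), 84.4)
stand 0.96 (array([447.3, 235.6]), array([81.6, 77.8]), 70.6)
dock 0.82 (array([661.5, -57.6]), array([111.6, 258.1]), 0.6)
slot [ 656. -169.   90.]
blue corners [ 715. -192.   90.]
 [ 611. -190.   90.]
rimL [714.  71. 100.]
 [608.  71. 100.]
pack1 [658. -96. 148.]
pack2 [656.  21. 148.]
handletop [446. 244. 164.]
standtop [492. 263.  80.]
 [476. 198.  80.]
 [399. 213.  80.]
 [423. 283.  80.]
postbase [560. 190.  55.]
posttop [558. 195. 256.]
dial [703. 259. 200.]
tray [ 614. -293.   35.]
 [ 602. -443.   35.]
 [ 406. -422.   35.]
 [ 417. -272.   35.]
cov [435.  28.  10.]
 [ 500. -159.   10.]
 [ 441. -179.   10.]
 [374.   7.  10.]
```

Emit:
drive_tool:
  angular:
    - [0,0,-0.138]
    - [0,0,-0.138]
    - [0,0,-0.138]
    - [0,0,-0.138]
    - [0,0,-0.138]
    - [0,0,-0.138]
    - [0,0,-0.138]
    - [0,0,-0.138]
    - [0,0,0]
    - [0,0,0]
    - [0,0,0]
    - [0,0,0]
    - [0,0,0]
    - [0,0,0]
    - [0,0,0]
    - [0,0,0]
    - [0,0,0]
    - [0,0,0]
    - [0,0,0]
  delta_pos:
    - [0,0,-1]
    - [0,0,-1]
    - [0,0,-1]
    - [0,0,-1]
    - [0,0,-1]
    - [0,0,-1]
    - [0,0,-1]
    - [0,0,-1]
    - [3.8,1.9,0]
    - [3.8,1.9,0]
    - [3.8,1.9,0]
    - [3.8,1.9,0]
    - [3.8,1.9,0]
    - [3.8,1.9,0]
    - [3.8,1.9,0]
    - [3.8,1.9,0]
    - [3.8,1.9,0]
    - [3.8,1.9,0]
    - [0,0,0]
  gripper: [8.7,8.7,8.7,8.7,8.7,8.7,8.7,8.7,8.7,8.7,8.7,8.7,8.7,8.7,8.7,8.7,8.7,8.7,8.7]

```text
time_s: 3.6
tool_pos: [0.4854, -0.1929, 0.3173]
tool_rot: [179.9, -0.1, 90.7]
force: [0.3, 0.0, 0.2]
grip_width: 0.0868
grasp_force: 0.0
```

Emit:
drive_tool:
  angular:
    - [0,0,-0.142]
    - [0,0,-0.142]
    - [0,0,-0.142]
    - [0,0,-0.142]
    - [0,0,-0.142]
    - [0,0,-0.142]
    - [0,0,-0.142]
    - [0,0,-0.142]
    - [0,0,-0.142]
    - [0,0,0]
  delta_pos:
    - [0,0,0]
    - [0,0,0]
    - [0,0,0]
    - [0,0,0]
    - [0,0,0]
    - [0,0,0]
    - [0,0,0]
    - [0,0,0]
    - [0,0,0]
    - [0,0,0]
  gripper: [8.7,8.7,8.7,8.7,8.7,8.7,8.7,8.7,8.7,8.7]

```text
time_s: 4.6
tool_pos: [0.4823, -0.2009, 0.3166]
tool_rot: [-180.0, 0.0, 163.2]
force: [0.3, -0.4, 0.3]
grip_width: 0.0869
grasp_force: 0.0
```

Emit:
drive_tool:
  angular:
    - [0,0,0]
    - [0,0,0]
    - [0,0,0]
    - [0,0,0]
    - [0,0,0]
    - [0,0,0]
    - [0,0,0]
    - [0,0,0]
    - [0,0,0]
    - [0,0,0]
    - [0,0,0]
    - [0,0,0]
    - [0,0,0]
    - [0,0,0]
  delta_pos:
    - [1.3,3.3,0]
    - [1.3,3.3,0]
    - [1.3,3.3,0]
    - [1.3,3.3,0]
    - [1.3,3.3,0]
    - [1.3,3.3,0]
    - [1.3,3.3,0]
    - [1.3,3.3,0]
    - [1.3,3.3,0]
    - [1.3,3.3,0]
    - [1.3,3.3,0]
    - [1.3,3.3,0]
    - [0,0,0]
    - [0,0,0]
  gripper: [8.7,8.7,8.7,8.7,8.7,8.7,8.7,8.7,8.7,8.7,8.7,8.7,8.7,8.7]

```text
time_s: 6.0
tool_pos: [0.4473, 0.224, 0.3165]
tool_rot: [-180.0, 0.0, 163.2]
force: [0.7, 0.1, 0.6]
grip_width: 0.0867
grasp_force: 0.0
```

```bash
python3 - <<'E'
from h import *
s=telemetry.get_obs(); print(s['tool_pos'],s['tool_rot'],s['qpos'])
p=eyes.read_camera('wrist'); save(p,'w1.png')
for t in ['screwdriver','stand']:
    for m in models.cut_out(p,t)[:2]: print(t,m['p'],m['centre'])
for t in ['driver_grip','stand_hole','driver_tip']:
    print(t,[(r['centre'],r['p']) for r in models.search_frame(p,t)][:2])
for X in [[.446,.243,.164],[.446,.243,.08]]: print(proj(p,X))
E
```

```text
[0.44726871 0.22400659 0.31652366] [-1.79980652e+02  4.10098536e-03  1.63191804e+02] [ 29.32515855   0.48453275 -58.47836019  94.88957958   0.43116135
  84.86829502  44.00086691]
screwdriver 0.81 [302.4, 180.2]
stand 0.9 [292.6, 153.9]
driver_grip [([301.5, 181.2], 0.56), ([210.3, 341.8], 0.4)]
stand_hole [([290.1, 156.4], 0.84), ([419.1, 277.3], 0.48)]
driver_tip [([301.9, 178.1], 0.82)]
[[298.03121235 190.49072797]]
[[294.02999502 173.2505927 ]]
```

View pics/w1.png

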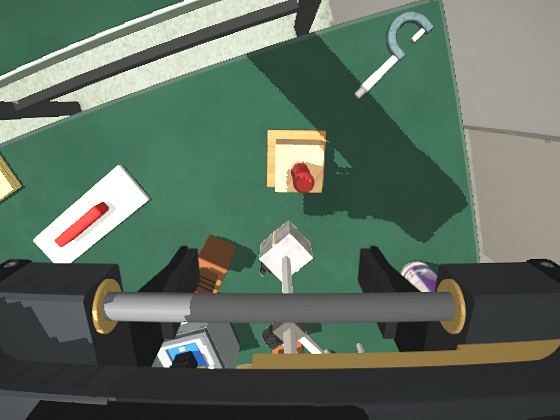

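The wrist view shows the stand's top square around (300,165), nearly square to the image, and the red handle from (297,168) up to its cap near (304,184).

```bash
python3 - <<'E'
from h import *
p=eyes.read_camera('wrist'); a=p['pixels']
b=cv2.resize(cv2.cvtColor(a,cv2.COLOR_RGB2BGR)[120:205,250:345],None,fx=6,fy=6,interpolation=cv2.INTER_CUBIC); cv2.imwrite('pics/w1c.png',b)
h=cv2.cvtColor(a,cv2.COLOR_RGB2HSV).astype(int)
red=((h[...,0]<6)|(h[...,0]>174))&(h[...,1]>150)&(h[...,2]>60); red[:, :250]=0; red[:,345:]=0; red[210:]=0
y,x=np.nonzero(red); print('red',x.min(),x.max(),y.min(),y.max(),rect(p,red,.164))
print(telemetry.get_obs()['tool_pos'])
print(proj(p,[[.446,.243,.164],[.446,.243,.08]]))
E
```

```text
red 292 315 163 191 (array([435.7, 248.9]), array([27.5, 19.1]), 10.7)
[0.44777135 0.22272317 0.31652069]
[[299.44254307 189.37103077]
 [295.15805057 172.32999932]]
```

View pics/w1c.png

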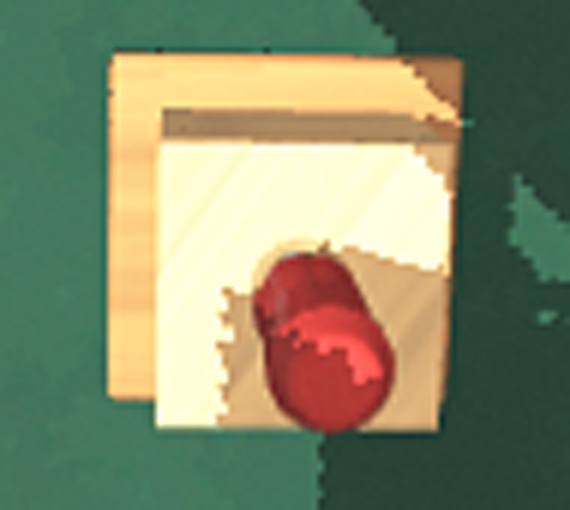

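The crop shows the stand's top square centred near crop (302,285) and the handle cap near (330,370). The stand's faces are square to the gripper.

```bash
python3 - <<'E'
from h import *
p=eyes.read_camera('wrist'); f=lambda c:np.array(c,float)/6+[250,120]
print('cap',at_z(p,f((330,370)),.164)); print('base',at_z(p,f((304,287)),.08))
q=at_z(p,[f(c) for c in [(160,142),(452,142),(440,428),(155,428)]],.08); print(q.round(4),q.mean(0))
print([np.degrees(np.arctan2(*(q[b]-q[a])[1::-1])) for a,b in [(0,1),(1,2),(2,3),(3,0)]], p['origin'])
s=telemetry.get_obs();print(s['tool_pos'],s['tool_rot'])
E
```

```text
cap [[0.4403231  0.25022486 0.164     ]]
base [[0.44264178 0.25094999 0.08      ]]
[[0.4076 0.2322 0.08  ]
 [0.4238 0.2859 0.08  ]
 [0.4779 0.2693 0.08  ]
 [0.4614 0.2147 0.08  ]] [0.44265041 0.25051384 0.08      ]
[np.float64(73.22121049374562), np.float64(-17.083692783079297), np.float64(-106.86314362995391), np.float64(162.00154688867136)] [0.36925559 0.24616576 0.46562116]
[0.447689   0.22296331 0.31654332] [-1.79981959e+02  1.60852405e-02  1.63124397e+02]
```

Emit:
drive_tool:
  angular:
    - [0,0,0]
    - [0,0,0]
    - [0,0,0]
    - [0,0,0]
    - [0,0,0]
    - [0,0,0]
    - [0,0,0]
    - [0,0,0]
    - [0,0,0]
    - [0,0,0]
    - [0,0,0]
    - [0,0,0]
    - [0,0,0]
    - [0,0,0]
  delta_pos:
    - [0.7,1.2,0]
    - [0.7,1.2,0]
    - [0,0,0]
    - [0,0,2]
    - [0,0,2]
    - [0,0,2]
    - [0,0,2]
    - [0,0,2]
    - [0,0,2]
    - [0,0,2]
    - [0,0,2]
    - [0,0,2]
    - [0,0,1.9]
    - [0,0,0]
  gripper: [8.7,8.7,8.7,8.7,8.7,8.7,8.7,8.7,8.7,8.7,8.7,8.7,8.7,8.7]

```text
time_s: 7.8
tool_pos: [0.4397, 0.2486, 0.1152]
tool_rot: [-179.8, -0.2, 163.2]
force: [-0.8, -0.5, 0.3]
grip_width: 0.0873
grasp_force: 0.0
```

Emit:
drive_tool:
  angular:
    - [0,0,0]
    - [0,0,0]
    - [0,0,0]
    - [0,0,0]
    - [0,0,0]
    - [0,0,0]
    - [0,0,0]
    - [0,0,0]
    - [0,0,0]
    - [0,0,0]
    - [0,0,0]
    - [0,0,0]
  delta_pos:
    - [0,0,0]
    - [0,0,0]
    - [0,0,0]
    - [0,0,0]
    - [0,0,0]
    - [0,0,0]
    - [0,0,0]
    - [0,0,0]
    - [0,0,0]
    - [0,0,0]
    - [0,0,0]
    - [0,0,0]
  gripper: [5,3,1.5,1.5,1.5,1.5,1.5,1.5,1.5,1.5,1.5,1.5]
  squeeze: 30

```text
time_s: 9.0
tool_pos: [0.4409, 0.2507, 0.1175]
tool_rot: [-180.0, -0.0, 163.2]
force: [-0.3, -0.3, -0.4]
grip_width: 0.0205
grasp_force: 30.0
```

Emit:
drive_tool:
  angular:
    - [0,0,0]
    - [0,0,0]
    - [0,0,0]
    - [0,0,0]
    - [0,0,0]
    - [0,0,0]
    - [0,0,0]
    - [0,0,0]
    - [0,0,0]
    - [0,0,0]
    - [0,0,0]
    - [0,0,0]
  delta_pos:
    - [0,0,-0.8]
    - [0,0,-1.6]
    - [0,0,-2]
    - [0,0,-2]
    - [0,0,-2]
    - [0,0,-2]
    - [0,0,-2]
    - [0,0,-2]
    - [0,0,-2]
    - [0,0,-2]
    - [0,0,0]
    - [0,0,0]
  gripper: [1.5,1.5,1.5,1.5,1.5,1.5,1.5,1.5,1.5,1.5,1.5,1.5]

```text
time_s: 10.2
tool_pos: [0.441, 0.251, 0.3022]
tool_rot: [180.0, 0.1, 163.2]
force: [0.1, -0.3, -0.9]
grip_width: 0.0206
grasp_force: 30.0
```

Emit:
drive_tool:
  angular:
    - [0,0,0]
    - [0,0,0]
    - [0,0,0]
    - [0,0,0]
    - [0,0,0]
    - [0,0,0]
    - [0,0,0]
    - [0,0,0]
    - [0,0,0]
    - [0,0,0]
    - [0,0,0]
    - [0,0,0]
    - [0,0,0]
    - [0,0,0]
    - [0,0,0]
    - [0,0,0]
    - [0,0,0]
    - [0,0,0]
  delta_pos:
    - [-1,-1,0]
    - [-2.2,-2.2,0]
    - [-2.2,-2.2,0]
    - [-2.2,-2.2,0]
    - [-2.2,-2.2,0]
    - [-2.2,-2.2,0]
    - [-2.2,-2.2,0]
    - [-2.2,-2.2,0]
    - [-2.2,-2.2,0]
    - [-2.2,-2.2,0]
    - [-2.2,-2.3,0]
    - [-2.2,-2.3,0]
    - [-2.2,-2.3,0]
    - [-2.2,-2.3,0]
    - [-2.2,-2.3,0]
    - [-1.1,-1.8,0]
    - [0,0,0]
    - [0,0,0]
  gripper: [1.5,1.5,1.5,1.5,1.5,1.5,1.5,1.5,1.5,1.5,1.5,1.5,1.5,1.5,1.5,1.5,1.5,1.5]

```text
time_s: 12.0
tool_pos: [0.6569, -0.1706, 0.3007]
tool_rot: [180.0, -0.1, 163.2]
force: [-1.2, 0.8, -1.2]
grip_width: 0.0205
grasp_force: 30.0
```

```bash
python3 - <<'E'
from h import *
p=eyes.read_camera('wrist'); save(p,'w2.png')
s=telemetry.get_obs(); print(s['tool_pos'],s['tool_rot'],s['qpos'].round(),s['grip_width'])
t=s['tool_pos']; print('slot,tip(expect)',proj(p,[[.656,-.169,.09],[t[0],t[1],t[2]-.1095]]))
E
```

```text
[ 0.65704849 -0.16932591  0.30125255] [ 1.79948356e+02 -7.08528129e-02  1.63315684e+02] [ 42.  26. -44.  71.  18.  89.  74.] 0.020985403883574814
slot,tip(expect) [[279.90197742 182.85267081]
 [280.50643226 211.34389994]]
```

View pics/w2.png

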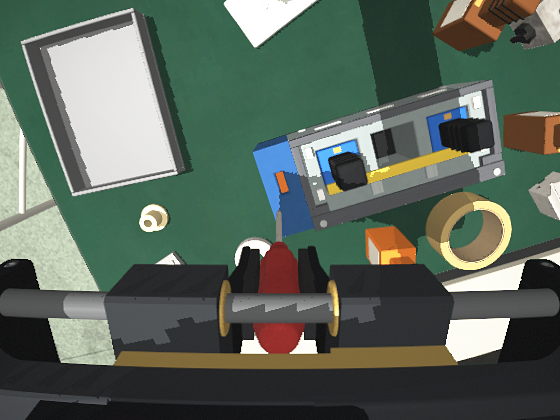

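The slot shows in the blue end near (282,181), the shank tip near (279,207) just beyond it, and the tray at (105,100).

```bash
python3 - <<'E'
from h import *
b=cv2.imread('pics/w2.png')
c=cv2.resize(b[75:245,240:510],None,fx=2.9,fy=2.9,interpolation=cv2.INTER_CUBIC)
c[:493,:]=c[:493,:]
cv2.imwrite('pics/w2c.png',c)
h=cv2.cvtColor(b,cv2.COLOR_BGR2HSV).astype(int)
o=(h[...,0]<17)&(h[...,1]>120)&(h[...,2]>90); o[:,:268]=0;o[:,295:]=0;o[:160]=0;o[205:]=0
y,x=np.nonzero(o); print(np.c_[x,y].mean(0),len(x)); 
print(cv2.minAreaRect(np.c_[x,y].astype(np.int32)))
for r in range(165,200): 
    xs=np.nonzero(o[r])[0]
    if len(xs): print(r,xs.min(),xs.max(),end=';')
E
```

```text
[281.65789474 181.70394737] 152
((281.613525390625, 181.61892700195312), (20.659534454345703, 7.425668716430664), 72.89727020263672)
171 281 282;172 280 282;173 277 282;174 276 283;175 276 283;176 276 283;177 277 284;178 277 284;179 277 284;180 278 285;181 278 285;182 278 285;183 279 285;184 279 286;185 279 286;186 280 286;187 280 287;188 280 287;189 280 287;190 281 287;191 281 286;192 282 283;
```

View pics/w2c.png

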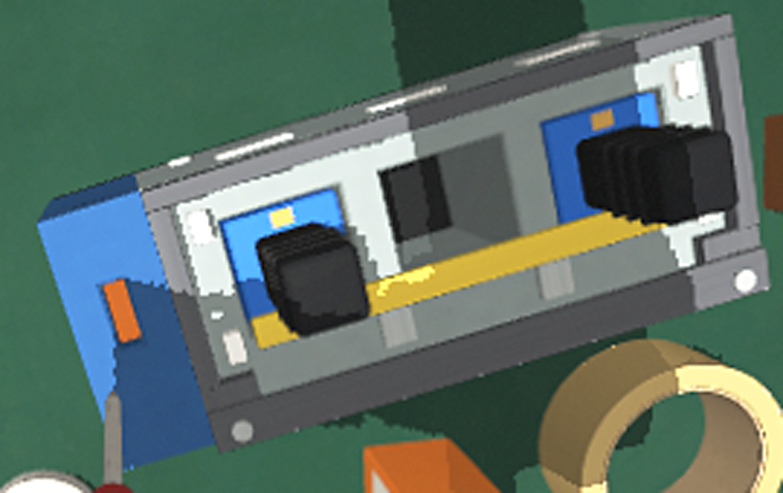

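The crop shows the slot at crop (122,311), the shank tip at (113,393), clips at (200,228), (235,347) and (688,80), and packs in the outer wells with the yellow bar over their rear shoulders.

```bash
python3 - <<'E'
from h import *
p=eyes.read_camera('wrist'); f=lambda c:np.array(c,float)/2.9+[240,75]
s=telemetry.get_obs(); t=s['tool_pos']; print(t)
print('slot',at_z(p,[[282,182.8]],.09).round(4),'tip',at_z(p,f((113,393)),t[2]-.1095).round(4))
w=at_z(p,[f(c) for c in [(200,228),(235,347),(688,80)]],.096)[:,:2]; print(w.round(4))
L=np.array([[-.024,-.0925],[.024,-.0925],[-.024,.0925]])
Lc,Wc=L-L.mean(0),w-w.mean(0); a=np.arctan2((Lc[:,0]*Wc[:,1]-Lc[:,1]*Wc[:,0]).sum(),(Lc*Wc).sum())
Rm=np.array([[np.cos(a),-np.sin(a)],[np.sin(a),np.cos(a)]]); o=w.mean(0)-Rm@L.mean(0)
print('dock',o,np.degrees(a),'res',((Rm@L.T).T+o-w).round(4).tolist(),'slot',Rm@[0,-.13]+o, 'packs',Rm@[0,-.062]+o,Rm@[0,.062]+o)
E
```

```text
[ 0.65717704 -0.16879981  0.30168169]
slot [[ 0.657  -0.1655  0.09  ]] tip [[ 0.6563 -0.1691  0.1922]]
[[ 0.6334 -0.1286]
 [ 0.681  -0.1276]
 [ 0.631   0.0573]]
dock [ 0.65610871 -0.03538564] 0.6743080813623348 res [[-0.0002, 0.0004], [0.0002, 0.0], [0.0, -0.0004]] slot [ 0.65763863 -0.16537664] packs [ 0.65683837 -0.09738135] [0.65537906 0.02661006]
```

Emit:
drive_tool:
  angular:
    - [0,0,0]
    - [0,0,0]
    - [0,0,0]
    - [0,0,0]
    - [0,0,0]
    - [0,0,0]
    - [0,0,0]
    - [0,0,0]
    - [0,0,0]
  delta_pos:
    - [0,0.38,1]
    - [0,0,1.5]
    - [0,0,1.5]
    - [0,0,1.5]
    - [0,0,1.5]
    - [0,0,1]
    - [0,0,0.5]
    - [0,0,0]
    - [0,0,0]
  gripper: [1.5,1.5,1.5,1.5,1.5,1.5,1.5,1.5,1.5]

```text
time_s: 13.0
tool_pos: [0.659, -0.1671, 0.2171]
tool_rot: [180.0, 0.1, 163.2]
force: [-0.1, 0.2, -0.2]
grip_width: 0.0204
grasp_force: 30.0
```

```bash
python3 - <<'E'
from h import *
p=eyes.read_camera('wrist'); save(p,'w3.png')
s=telemetry.get_obs(); t=s['tool_pos']; print(t,s['tool_rot'])
b=cv2.imread('pics/w3.png'); print(proj(p,[[.6573,-.1654,.09],[t[0],t[1],t[2]-.1095]]))
cv2.imwrite('pics/w3c.png',cv2.resize(b[130:230,220:340],None,fx=6,fy=6,interpolation=cv2.INTER_CUBIC))
E
```

```text
[ 0.65910642 -0.16710222  0.2173812 ] [1.79993398e+02 7.85725396e-02 1.63224048e+02]
[[280.3205105  202.58756508]
 [279.07950243 211.2769713 ]]
```

View pics/w3c.png

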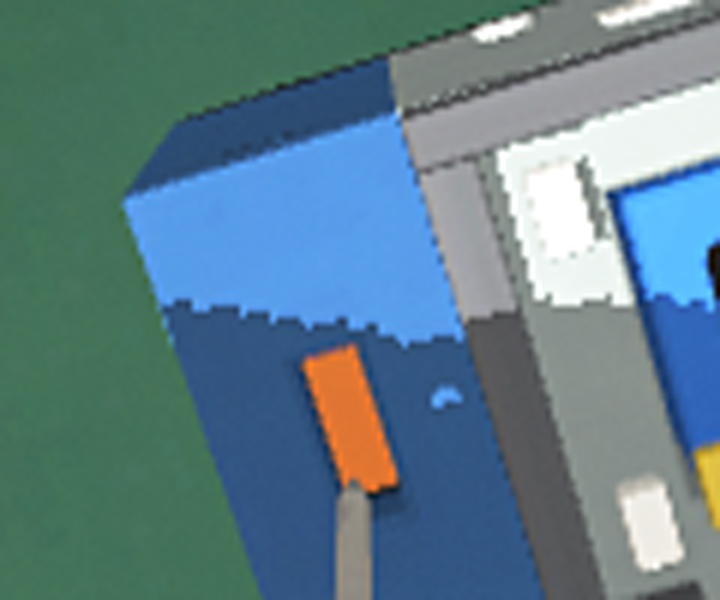

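The tip is at crop (353,485), touching the slot's lower end in view while still 18 mm above the deck. The slot mouth is centred near (355,428).

```bash
python3 - <<'E'
from h import *
p=eyes.read_camera('wrist'); f=lambda c:np.array(c,float)/6+[220,130]
s=telemetry.get_obs(); t=s['tool_pos']; a=np.radians(s['tool_rot'][2])
S=at_z(p,f((355,428)),.09)[0]; T=at_z(p,f((353,485)),t[2]-.1095)[0]; d=(S-T)[:2]
print(t,S,T,d,'toolxy',d@[np.cos(a),np.sin(a)],d@[np.sin(a),-np.cos(a)])
E
```

```text
[ 0.65911013 -0.16707434  0.21744389] [ 0.65619516 -0.16604879  0.09      ] [ 0.65893291 -0.16719652  0.10794389] [-0.00273775  0.00114773] toolxy 0.0029524796710212325 0.0003089159562780222
```

Emit:
drive_tool:
  angular:
    - [0,0,0]
    - [0,0,0]
    - [0,0,0]
    - [0,0,0]
    - [0,0,0]
    - [0,0,0]
    - [0,0,0]
    - [0,0,0]
    - [0,0,0]
    - [0,0,0]
    - [0,0,0]
  delta_pos:
    - [0.25,0.03,0]
    - [0,0,0]
    - [0,0,0.6]
    - [0,0,0.6]
    - [0,0,0.5]
    - [0,0,0.5]
    - [0,0,0.5]
    - [0,0,0.5]
    - [0,0,0.5]
    - [0,0,0]
    - [0,0,0]
  gripper: [1.5,1.5,1.5,1.5,1.5,1.5,1.5,1.5,1.5,1.5,1.5]

```text
time_s: 14.2
tool_pos: [0.6563, -0.1661, 0.1795]
tool_rot: [-180.0, -0.0, 163.2]
force: [0.3, -0.4, -0.7]
grip_width: 0.0205
grasp_force: 30.0
```

Emit:
drive_tool:
  angular:
    - [0,0,0]
    - [0,0,0]
    - [0,0,0]
    - [0,0,0]
    - [0,0,0]
    - [0,0,0]
    - [0,0,0]
    - [0,0,0]
    - [0,0,0]
    - [0,0,0]
  delta_pos:
    - [0,0,0.5]
    - [0,0,0.5]
    - [0,0,0.4]
    - [0,0,0.4]
    - [0,0,0.4]
    - [0,0,0.3]
    - [0,0,0.3]
    - [0,0,0.2]
    - [0,0,0]
    - [0,0,0]
  gripper: [1.5,1.5,1.5,1.5,1.5,1.5,1.5,1.5,1.5,1.5]

```text
time_s: 15.2
tool_pos: [0.6563, -0.1661, 0.1495]
tool_rot: [-180.0, 0.0, 163.2]
force: [-0.5, 0.3, 3.1]
grip_width: 0.0204
grasp_force: 30.0
```

```bash
python3 - <<'E'
from h import *
p=eyes.read_camera('wrist'); save(p,'w4.png')
s=telemetry.get_obs(); print(s['tool_pos'],s['force'])
b=cv2.imread('pics/w4.png'); h=cv2.cvtColor(b,cv2.COLOR_BGR2HSV).astype(int)
y=(abs(h[...,0]-25)<6)&(h[...,1]>150)&(h[...,2]>70); y[:, :290]=0; y[:130]=0
for z in (.097,): print(rect(p,y,z))
print(proj(p,[[.6566+.024,-.035,.097],[.6566,-.035,.097]]))
E
```

```text
[ 0.65632523 -0.16610343  0.14954753] [-0.16159318 -0.47709254  2.89817243]
(array([695.8, -35. ]), array([ 10.3, 113.3]), 0.7)
[[479.64449024 216.09032906]
 [475.62582849 182.00408472]]
```

Emit:
drive_tool:
  angular:
    - [0,0,0]
    - [0,0,0]
    - [0,0,0]
    - [0,0,0]
    - [0,0,0]
  delta_pos:
    - [0,0,0.1]
    - [0,0,0.1]
    - [0,0,0.1]
    - [0,0,0]
    - [0,0,0]
  gripper: [1.5,1.5,1.5,1.5,1.5]

```text
time_s: 15.75
tool_pos: [0.6566, -0.1661, 0.1482]
tool_rot: [-180.0, 0.1, 163.2]
force: [-3.7, 1.2, 10.9]
grip_width: 0.0207
grasp_force: 30.0
```

Emit:
drive_tool:
  angular:
    - [0,0,0]
    - [0,0,0]
    - [0,0,0]
    - [0,0,0]
    - [0,0,0]
    - [0,0,0]
    - [0,0,0]
    - [0,0,0]
    - [0,0,0]
    - [0,0,0]
    - [0,0,0]
  delta_pos:
    - [0,0,-0.3]
    - [0,0,-0.7]
    - [0,0,-1.5]
    - [0,0,-2]
    - [0,0,-2]
    - [0,0,-2]
    - [0,0,-2]
    - [0,0,-2]
    - [0,0,-2]
    - [0,0,-1]
    - [0,0,0]
  gripper: [1.5,1.5,1.5,1.5,1.5,1.5,1.5,1.5,1.5,1.5,1.5]

```text
time_s: 16.85
tool_pos: [0.6572, -0.1659, 0.3037]
tool_rot: [180.0, 0.2, 163.2]
force: [-0.0, 0.3, -0.9]
grip_width: 0.0206
grasp_force: 30.0
```

```bash
python3 - <<'E'
from h import *
p=eyes.read_camera('wrist'); save(p,'w5.png')
s=telemetry.get_obs(); t=s['tool_pos']; print(t,s['tool_rot'],s['qpos'].round(),s['grip_width'])
a=np.radians(s['tool_rot'][2]); d=np.array([.441,.2507])-t[:2]; print('to stand',d@[np.cos(a),np.sin(a)],d@[np.sin(a),-np.cos(a)])
b=cv2.imread('pics/w5.png'); h=cv2.cvtColor(b,cv2.COLOR_BGR2HSV).astype(int)
y=(abs(h[...,0]-25)<6)&(h[...,1]>150)&(h[...,2]>70); y[:, :290]=0; y[:130]=0
print(rect(p,y,.097)); print('tip exp',proj(p,[[t[0],t[1],t[2]-.1095]]))
cv2.imwrite('pics/w5c.png',cv2.resize(b[75:265,240:510],None,fx=2.9,fy=2.9,interpolation=cv2.INTER_CUBIC))
E
```

```text
[ 0.65661845 -0.1659368   0.30209671] [1.79994406e+02 6.82103641e-02 1.63232595e+02] [ 42.  26. -44.  72.  18.  89.  74.] 0.020352229336416443
to stand 0.32664552708789607 0.3367198267507856
(array([697. , -36.6]), array([  6.7, 167.4]), 0.7)
tip exp [[278.72744444 209.53570997]]
```

View pics/w5c.png

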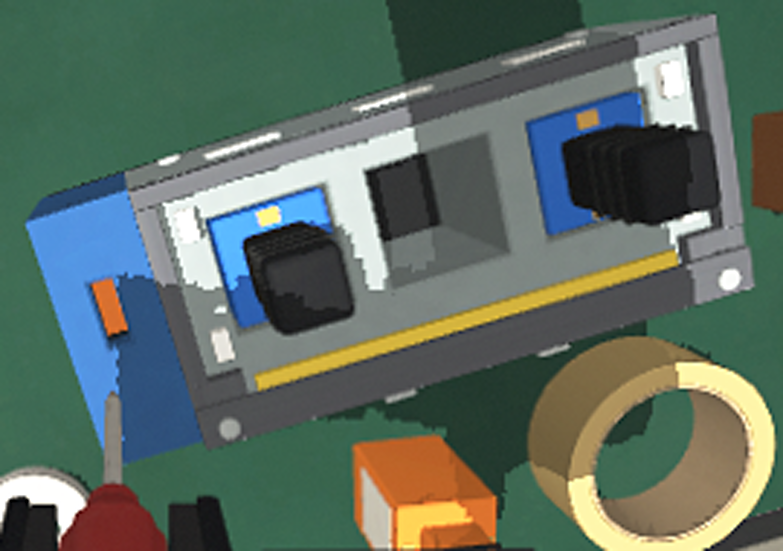

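The yellow bar has drawn right back, from (255,380) to (675,255), clear of both packs. Next I return the screwdriver.

Emit:
drive_tool:
  angular:
    - [0,0,0]
    - [0,0,0]
    - [0,0,0]
    - [0,0,0]
    - [0,0,0]
    - [0,0,0]
    - [0,0,0]
    - [0,0,0]
    - [0,0,0]
    - [0,0,0]
    - [0,0,0]
    - [0,0,0]
    - [0,0,0]
    - [0,0,0]
    - [0,0,0]
    - [0,0,0]
    - [0,0,0]
    - [0,0,0]
    - [0,0,0]
  delta_pos:
    - [1.2,1.0,0]
    - [2.1,2.2,0]
    - [2.1,2.2,0]
    - [2.1,2.2,0]
    - [2.1,2.2,0]
    - [2.1,2.2,0]
    - [2.1,2.2,0]
    - [2.1,2.2,0]
    - [2.1,2.2,0]
    - [2.1,2.2,0]
    - [2.1,2.2,0]
    - [2.1,2.2,0]
    - [2.1,2.2,0]
    - [2.1,2.2,0]
    - [2.1,2.2,0]
    - [2.1,1.9,0]
    - [0,0,0]
    - [0,0,0]
    - [0,0,0]
  gripper: [1.5,1.5,1.5,1.5,1.5,1.5,1.5,1.5,1.5,1.5,1.5,1.5,1.5,1.5,1.5,1.5,1.5,1.5,1.5]

```text
time_s: 18.8
tool_pos: [0.4409, 0.2495, 0.3008]
tool_rot: [-179.9, -0.0, 163.1]
force: [0.3, -0.9, -0.2]
grip_width: 0.0204
grasp_force: 30.0
```

```bash
python3 - <<'E'
from h import *
p=eyes.read_camera('wrist'); save(p,'w6.png')
s=telemetry.get_obs(); t=s['tool_pos']; print(t,s['tool_rot'],s['qpos'].round())
a=np.radians(s['tool_rot'][2]); d=np.array([.441,.2507])-t[:2]; print('to stand',d@[np.cos(a),np.sin(a)],d@[np.sin(a),-np.cos(a)])
m=models.search_frame(p,'stand_hole'); print([(r['centre'],r['p'],at_z(p,r['centre'],.08)[0].round(4)) for r in m[:2]])
b=cv2.imread('pics/w6.png'); print(proj(p,[[t[0],t[1],t[2]-.1095],[.442,.2507,.08]]))
cv2.imwrite('pics/w6c.png',cv2.resize(b[120:240,230:350],None,fx=5,fy=5,interpolation=cv2.INTER_CUBIC))
E
```

```text
[0.44108674 0.24949925 0.30094253] [-1.79954441e+02 -3.57118418e-02  1.63094340e+02] [ 28.   3. -61.  96.   2.  83.  39.]
to stand 0.00043216430278926346 0.0011236376821773476
[([277.9, 174.0], 0.75, array([0.4319, 0.2509, 0.08  ]))]
[[279.17457448 211.47340247]
 [280.32540373 182.3835447 ]]
```

View pics/w6c.png

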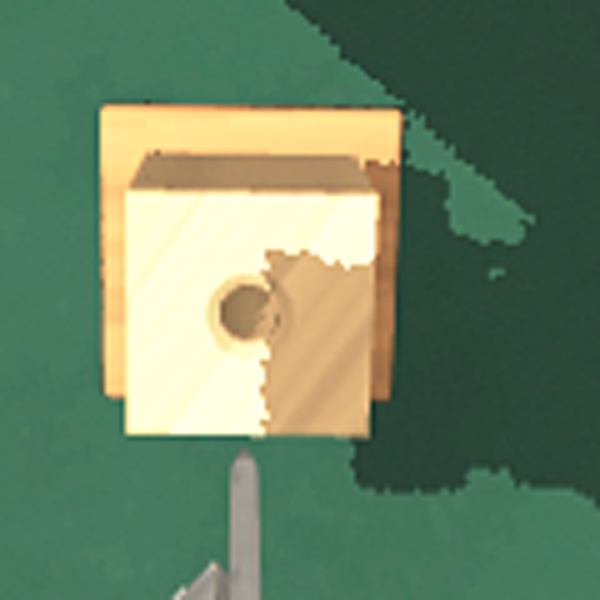

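The hole is at crop (250,312) and the tip at (245,455), both where I predicted them. I lower with a 1 mm correction.

Emit:
drive_tool:
  angular:
    - [0,0,0]
    - [0,0,0]
    - [0,0,0]
    - [0,0,0]
    - [0,0,0]
    - [0,0,0]
    - [0,0,0]
    - [0,0,0]
    - [0,0,0]
    - [0,0,0]
    - [0,0,0]
    - [0,0,0]
    - [0,0,0]
    - [0,0,0]
    - [0,0,0]
  delta_pos:
    - [0,0.12,1]
    - [0,0,2]
    - [0,0,2]
    - [0,0,2]
    - [0,0,1]
    - [0,0,1]
    - [0,0,1.5]
    - [0,0,1.5]
    - [0,0,1.5]
    - [0,0,1.5]
    - [0,0,1.5]
    - [0,0,1]
    - [0,0,0.4]
    - [0,0,0]
    - [0,0,0]
  gripper: [1.5,1.5,1.5,1.5,1.5,1.5,1.5,1.5,1.5,1.5,1.5,1.5,1.5,1.5,1.5]

```text
time_s: 20.4
tool_pos: [0.4412, 0.2524, 0.123]
tool_rot: [180.0, 0.0, 163.2]
force: [0.1, -0.3, -0.5]
grip_width: 0.0205
grasp_force: 30.0
```

Emit:
drive_tool:
  angular:
    - [0,0,0]
    - [0,0,0]
    - [0,0,0]
    - [0,0,0]
    - [0,0,0]
    - [0,0,0]
  delta_pos:
    - [0,-0.1,0.2]
    - [0,0,0.2]
    - [0,0,0.1]
    - [0,0,0.05]
    - [0,0,0]
    - [0,0,0]
  gripper: [1.5,1.5,1.5,1.5,1.5,1.5]

```text
time_s: 21.0
tool_pos: [0.4407, 0.251, 0.1174]
tool_rot: [-180.0, 0.0, 163.2]
force: [-1.8, -1.1, 5.5]
grip_width: 0.0206
grasp_force: 30.0
```

Emit:
drive_tool:
  angular:
    - [0,0,0]
    - [0,0,0]
    - [0,0,0]
    - [0,0,0]
    - [0,0,0]
    - [0,0,0]
    - [0,0,0]
    - [0,0,0]
    - [0,0,0]
    - [0,0,0]
    - [0,0,0]
    - [0,0,0]
    - [0,0,0]
    - [0,0,0]
    - [0,0,0]
    - [0,0,-0.1]
    - [0,0,-0.1]
    - [0,0,-0.105]
    - [0,0,0]
    - [0,0,0]
  delta_pos:
    - [0,0,0]
    - [0,0,0]
    - [0,0,0]
    - [0,0,0]
    - [0,0,0]
    - [0,0,-1]
    - [0,0,-2]
    - [0,0,-2.5]
    - [0,0,-2.5]
    - [0,0,-2.5]
    - [0,0,-2.5]
    - [0,0,-2.5]
    - [0,0,-2.5]
    - [0,0,-2]
    - [0,0,-1]
    - [0,0,0]
    - [0,0,0]
    - [0,0,0]
    - [0,0,0]
    - [0,0,0]
  gripper: [3,5,7,7,7,7,7,7,7,7,7,7,7,7,7,7,7,7,7,7]

```text
time_s: 23.0
tool_pos: [0.4403, 0.2512, 0.3268]
tool_rot: [-180.0, -0.0, -179.4]
force: [0.3, -0.6, 0.2]
grip_width: 0.0701
grasp_force: 0.0
```

```bash
cat >> h.py <<'E'
def go(xy,yaw=None):
    s=telemetry.get_obs(); t=s['tool_pos']; a=np.radians(s['tool_rot'][2]); d=np.array(xy)-t[:2]
    print('tcp',t.round(4),s['tool_rot'].round(2),'move cm x,y:',(100*d@[np.cos(a),np.sin(a)]).round(2),(100*d@[np.sin(a),-np.cos(a)]).round(2),'q',s['qpos'].round())
E
python3 - <<'E'
from h import *
go([.6568,-.0974])
p=eyes.read_camera('wrist'); a=p['pixels']; h=cv2.cvtColor(a,cv2.COLOR_RGB2HSV).astype(int)
red=((h[...,0]<6)|(h[...,0]>174))&(h[...,1]>150)&(h[...,2]>60)
c=proj(p,[[.4415,.2507,.164]])[0]; print(c)
yy,xx=np.mgrid[:420,:560]; red&=np.hypot(xx-c[0],yy-c[1])<40
y,x=np.nonzero(red); print(x.min(),x.max(),y.min(),y.max()); print(proj(p,[[.4415,.2507,.171],[.4415,.2507,.08]]))
E
```

```text
tcp [0.4403 0.2512 0.3268] [-1.7999e+02 -2.0000e-02 -1.7943e+02] move cm x,y: -21.3 -35.07 q [ 29.   2. -62.  93.   2.  86.  57.]
[278.4278723  195.91409631]
268 288 174 203
[[278.42490725 197.80457699]
 [278.45577172 178.1367641 ]]
```

Emit:
drive_tool:
  angular:
    - [0,0,0]
    - [0,0,0]
    - [0,0,0]
    - [0,0,0]
    - [0,0,0]
    - [0,0,0]
    - [0,0,0]
    - [0,0,0]
    - [0,0,0]
    - [0,0,0]
    - [0,0,0]
    - [0,0,0]
    - [0,0,0]
    - [0,0,0]
    - [0,0,0]
    - [0,0,0]
    - [0,0,0]
  delta_pos:
    - [-0.6,-1,0]
    - [-1.55,-2.55,0]
    - [-1.55,-2.55,0]
    - [-1.55,-2.55,0]
    - [-1.55,-2.55,0]
    - [-1.55,-2.55,0]
    - [-1.55,-2.55,0]
    - [-1.55,-2.55,0]
    - [-1.55,-2.55,0]
    - [-1.55,-2.55,0]
    - [-1.55,-2.55,0]
    - [-1.55,-2.55,0]
    - [-1.55,-2.55,0]
    - [-1.55,-2.55,0]
    - [-0.6,-1,0]
    - [0,0,0]
    - [0,0,0]
  gripper: [7,7,7,7,7,7,7,7,7,7,6,5,4.5,4.5,4.5,4.5,4.5]

```text
time_s: 24.75
tool_pos: [0.6579, -0.0963, 0.3269]
tool_rot: [179.9, -0.0, -179.2]
force: [0.0, 0.8, 0.3]
grip_width: 0.0452
grasp_force: 0.0
```

```bash
python3 - <<'E'
from h import *
go([.6568,-.0974])
p=eyes.read_camera('wrist'); save(p,'w7.png')
for m in models.search_frame(p,'pack_a'): print(m['centre'],m['p'])
print('neck top',proj(p,[[.6568,-.0974,.148],[.6554,.0266,.148],[.6568,-.0974,.088]]))
c=models.cut_out(p,'tray')[0]; print(rect(p,c['pixels'],.035),c['p'])
cv2.imwrite('pics/w7c.png',cv2.resize(cv2.imread('pics/w7.png')[60:300,50:500],None,fx=1.7,fy=1.7))
E
```

```text
tcp [ 0.6579 -0.0963  0.3269] [ 1.7993e+02 -4.0000e-02 -1.7924e+02] move cm x,y: 0.11 -0.11 q [ 39.  25. -48.  71.  18.  91.  85.]
[440.6, 84.3] 0.88
[383.2, 180.7] 0.86
[305.3, 270.1] 0.7
[276.4, 177.3] 0.62
[473.6, 208.4] 0.58
neck top [[277.58801068 189.77546943]
 [398.08170525 190.18659066]
 [277.65982719 177.72273305]]
(array([ 526.9, -353. ]), array([164. , 172.8]), 84.4) 0.62
```

View pics/w7c.png

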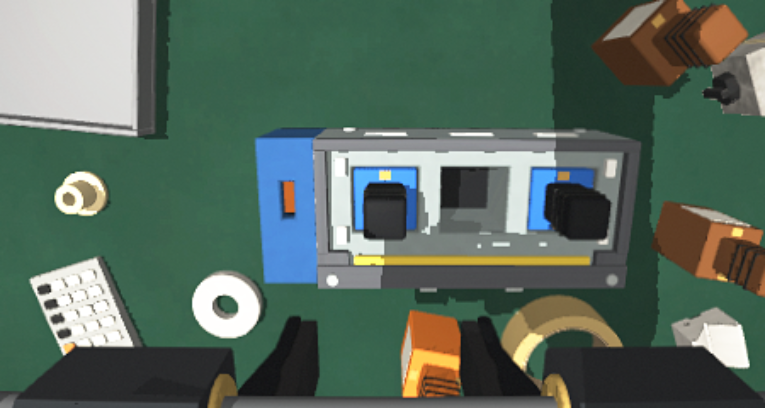

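The view shows the near-side pack's neck under the gripper at crop (385,217), as predicted, and the bar drawn back at (475,260).

Emit:
drive_tool:
  angular:
    - [0,0,0]
    - [0,0,0]
    - [0,0,0]
    - [0,0,0]
    - [0,0,0]
    - [0,0,0]
    - [0,0,0]
    - [0,0,0]
    - [0,0,0]
    - [0,0,0]
    - [0,0,0]
    - [0,0,0]
    - [0,0,0]
    - [0,0,0]
  delta_pos:
    - [0.1,-0.1,0.5]
    - [0,0,2]
    - [0,0,2.5]
    - [0,0,2.5]
    - [0,0,2.5]
    - [0,0,2.5]
    - [0,0,2]
    - [0,0,2]
    - [0,0,2]
    - [0,0,1]
    - [0,0,0.8]
    - [0,0,0.3]
    - [0,0,0]
    - [0,0,0]
  gripper: [4.5,4.5,4.5,4.5,4.5,4.5,4.5,4.5,4.5,4.5,4.5,4.5,4.5,4.5]

```text
time_s: 26.3
tool_pos: [0.6579, -0.0987, 0.122]
tool_rot: [-180.0, 0.1, -179.3]
force: [-0.6, -0.6, 0.7]
grip_width: 0.0448
grasp_force: 0.0
```

Emit:
drive_tool:
  angular:
    - [0,0,0]
    - [0,0,0]
    - [0,0,0]
    - [0,0,0]
    - [0,0,0]
    - [0,0,0]
    - [0,0,0]
  delta_pos:
    - [0,0,0]
    - [0,0,0]
    - [0,0,0]
    - [0,0,0]
    - [0,0,0]
    - [0,0,0]
    - [0,0,0]
  gripper: [3.5,2,2,2,2,2,2]
  squeeze: 30

```text
time_s: 27.0
tool_pos: [0.6575, -0.0988, 0.1213]
tool_rot: [-180.0, 0.0, -179.3]
force: [-0.6, -0.6, 1.8]
grip_width: 0.0255
grasp_force: 30.0
```

Emit:
drive_tool:
  angular:
    - [0,0,0]
    - [0,0,0]
    - [0,0,0]
    - [0,0,0]
    - [0,0,0]
    - [0,0,0]
    - [0,0,0]
    - [0,0,0]
    - [0,0,0]
    - [0,0,0]
    - [0,0,0]
  delta_pos:
    - [0,0,-0.3]
    - [0,0,-0.7]
    - [0,0,-1]
    - [0,0,-1.5]
    - [0,0,-1.5]
    - [0,0,-1.5]
    - [0,0,-2]
    - [0,0,-2]
    - [0,0,-2]
    - [0,0,-1]
    - [0,0,0]
  gripper: [2,2,2,2,2,2,2,2,2,2,2]

```text
time_s: 28.1
tool_pos: [0.6583, -0.0985, 0.2585]
tool_rot: [-180.0, 0.2, -179.3]
force: [-0.0, 0.2, -1.1]
grip_width: 0.0261
grasp_force: 30.0
```

Emit:
drive_tool:
  angular:
    - [0,0,0]
    - [0,0,0]
    - [0,0,0]
    - [0,0,0]
    - [0,0,0]
    - [0,0,0]
    - [0,0,0]
    - [0,0,0]
    - [0,0,0]
    - [0,0,0]
    - [0,0,0]
    - [0,0,0]
    - [0,0,0]
    - [0,0,0]
    - [0,0,0]
    - [0,0,0]
    - [0,0,0]
    - [0,0,0]
  delta_pos:
    - [0.3,-0.8,0]
    - [0.6,-1.6,0]
    - [0.7,-1.8,0]
    - [0.7,-1.8,0]
    - [0.7,-1.8,0]
    - [0.7,-1.8,0]
    - [0.7,-1.8,0]
    - [0.7,-1.8,0]
    - [0.7,-1.8,0]
    - [0.7,-1.8,0]
    - [0.7,-1.8,0]
    - [0.7,-1.8,0]
    - [0.7,-1.8,0]
    - [0.7,-1.8,0]
    - [0.6,-1.2,0]
    - [0.3,-0.8,0]
    - [0,0,0]
    - [0,0,0]
  gripper: [2,2,2,2,2,2,2,2,2,2,2,2,2,2,2,2,2,2]

```text
time_s: 29.9
tool_pos: [0.559, -0.359, 0.2561]
tool_rot: [180.0, 0.0, -179.2]
force: [0.5, 0.6, -1.6]
grip_width: 0.0258
grasp_force: 30.0
```

```bash
python3 - <<'E'
from h import *
go([.558,-.360])
for n in ['wrist','side']:
    p=eyes.read_camera(n); save(p,n+'8.png')
    for t in ['tray','cover']:
        c=models.cut_out(p,t)
        if c: print(n,t,rect(p,c[0]['pixels'],.035 if t=='tray' else .01),c[0]['p'],c[0]['centre'])
p=eyes.read_camera('top'); 
c=models.cut_out(p,'cover')[0]; print('top cover',rect(p,c['pixels'],.008),c['p'],telemetry.get_obs()['grip_width'])
a=cv2.imread('pics/side8.png')[60:400,120:460]; b=cv2.imread('pics/wrist8.png')[60:400,:340]
cv2.imwrite('pics/m8.png',np.hstack([a,b]))
E
```

```text
tcp [ 0.559  -0.359   0.2561] [ 1.7995e+02  2.0000e-02 -1.7924e+02] move cm x,y: 0.1 -0.1 q [ 62.  25. -43.  78.  17.  83. 110.]
wrist tray (array([ 511.6, -358.5]), array([151.2, 200.9]), 84.0) 0.58 [278.6, 118.8]
wrist cover (array([ 423. , -103.1]), array([ 64.9, 163.3]), 19.8) 0.86 [498.5, 64.2]
side tray (array([ 511.5, -377.4]), array([190.7, 200.3]), 84.6) 0.94 [242.4, 328.5]
side cover (array([418.1, -89.7]), array([ 66. , 208.3]), 19.2) 0.8 [203.0, 259.3]
top cover (array([417.3, -85. ]), array([ 64.9, 197.3]), 19.4) 0.86 0.02553835233118697
```

View pics/m8.png

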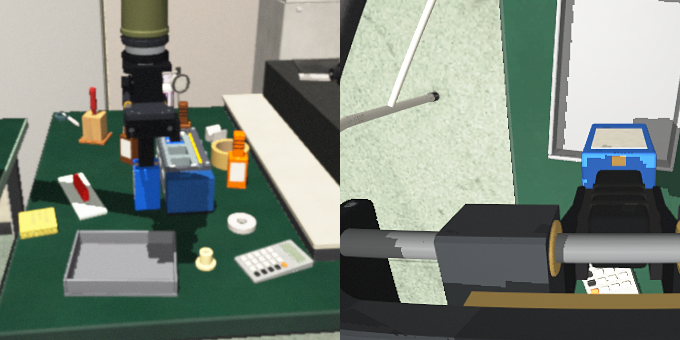

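The pack hangs upright in the gripper over the tray's far half, and the cover has been knocked about 2 cm, now near (0.417,-0.085). I lower the pack.

Emit:
drive_tool:
  angular:
    - [0,0,0]
    - [0,0,0]
    - [0,0,0]
    - [0,0,0]
    - [0,0,0]
    - [0,0,0]
    - [0,0,0]
    - [0,0,0]
    - [0,0,0]
    - [0,0,0]
    - [0,0,0]
    - [0,0,0]
  delta_pos:
    - [0,0,1]
    - [0,0,2]
    - [0,0,2]
    - [0,0,2]
    - [0,0,2]
    - [0,0,1.5]
    - [0,0,1.5]
    - [0,0,0.7]
    - [0,0,0.4]
    - [0,0,0.2]
    - [0,0,0]
    - [0,0,0]
  gripper: [2,2,2,2,2,2,2,2,2,2,2,2]

```text
time_s: 31.5
tool_pos: [0.559, -0.3602, 0.1238]
tool_rot: [-180.0, 0.1, -179.3]
force: [0.1, -0.4, -1.9]
grip_width: 0.0259
grasp_force: 30.0
```

Emit:
drive_tool:
  angular:
    - [0,0,0]
    - [0,0,0]
    - [0,0,0]
    - [0,0,0]
    - [0,0,0]
  delta_pos:
    - [0,0,0.1]
    - [0,0,0.1]
    - [0,0,0.1]
    - [0,0,0]
    - [0,0,0]
  gripper: [2,2,2,2,2]

```text
time_s: 32.0
tool_pos: [0.5585, -0.36, 0.12]
tool_rot: [-180.0, -0.0, -179.3]
force: [0.4, -0.7, -0.3]
grip_width: 0.0257
grasp_force: 30.0
```

Emit:
drive_tool:
  angular:
    - [0,0,0]
    - [0,0,0]
    - [0,0,0]
    - [0,0,0]
  delta_pos:
    - [0,0,0.1]
    - [0,0,0.1]
    - [0,0,0]
    - [0,0,0]
  gripper: [2,2,2,2]

```text
time_s: 32.4
tool_pos: [0.5587, -0.36, 0.1183]
tool_rot: [-180.0, 0.0, -179.3]
force: [0.6, -0.2, -0.2]
grip_width: 0.0262
grasp_force: 30.0
```

Emit:
drive_tool:
  angular:
    - [0,0,0]
    - [0,0,0]
    - [0,0,0]
    - [0,0,0]
    - [0,0,0]
  delta_pos:
    - [0,0,0.1]
    - [0,0,0.1]
    - [0,0,0.1]
    - [0,0,0]
    - [0,0,0]
  gripper: [2,2,2,2,2]

```text
time_s: 32.9
tool_pos: [0.559, -0.36, 0.1182]
tool_rot: [-179.9, 0.0, -179.3]
force: [-4.0, 1.8, 14.1]
grip_width: 0.0262
grasp_force: 30.0
```

Emit:
drive_tool:
  angular:
    - [0,0,0]
    - [0,0,0]
    - [0,0,0]
    - [0,0,0]
    - [0,0,0]
    - [0,0,0]
    - [0,0,0]
    - [0,0,0]
    - [0,0,0]
    - [0,0,0]
    - [0,0,0]
    - [0,0,0]
    - [0,0,0]
    - [0,0,0]
    - [0,0,0]
    - [0,0,0]
  delta_pos:
    - [0,0,-0.3]
    - [0,0,0]
    - [0,0,0]
    - [0,0,0]
    - [0,0,0]
    - [0,0,-0.5]
    - [0,0,-1.5]
    - [0,0,-2]
    - [0,0,-2.5]
    - [0,0,-2.5]
    - [0,0,-2.5]
    - [0,0,-2.5]
    - [0,0,-2.5]
    - [0,0,-2.5]
    - [0,0,-1.5]
    - [0,0,0]
  gripper: [2,3,4,4.5,4.5,4.5,4.5,4.5,4.5,4.5,4.5,4.5,4.5,4.5,4.5,4.5]

```text
time_s: 34.5
tool_pos: [0.5597, -0.36, 0.3265]
tool_rot: [-179.8, 0.3, -179.3]
force: [1.3, 0.3, -0.5]
grip_width: 0.0446
grasp_force: 0.0
```

Emit:
drive_tool:
  angular:
    - [0,0,0]
    - [0,0,0]
    - [0,0,0]
    - [0,0,0]
    - [0,0,0]
    - [0,0,0]
    - [0,0,0]
    - [0,0,0]
    - [0,0,0]
    - [0,0,0]
    - [0,0,0]
    - [0,0,0]
    - [0,0,0]
    - [0,0,0]
    - [0,0,0]
    - [0,0,0]
    - [0,0,0]
    - [0,0,0]
    - [0,0,0]
  delta_pos:
    - [-0.3,1.2,0]
    - [-0.65,2.4,0]
    - [-0.65,2.4,0]
    - [-0.65,2.4,0]
    - [-0.65,2.4,0]
    - [-0.65,2.4,0]
    - [-0.65,2.4,0]
    - [-0.65,2.4,0]
    - [-0.65,2.4,0]
    - [-0.65,2.4,0]
    - [-0.65,2.4,0]
    - [-0.65,2.4,0]
    - [-0.65,2.4,0]
    - [-0.65,2.4,0]
    - [-0.65,2.4,0]
    - [-0.65,2.4,0]
    - [-0.1,1.3,0]
    - [0,0,0]
    - [0,0,0]
  gripper: [4.5,4.5,4.5,4.5,4.5,4.5,4.5,4.5,4.5,4.5,4.5,4.5,4.5,4.5,4.5,4.5,4.5,4.5,4.5]

```text
time_s: 36.4
tool_pos: [0.6549, 0.0255, 0.3224]
tool_rot: [-179.9, -0.1, -179.3]
force: [0.4, -0.3, 0.0]
grip_width: 0.0451
grasp_force: 0.0
```

```bash
python3 - <<'E'
from h import *
go([.6554,.0266])
p=eyes.read_camera('wrist'); save(p,'w9.png'); a=p['pixels'].astype(int)
c=proj(p,[[.6554,.0266,.148]])[0]; print(c, proj(p,[[.6554,.0266,.088]]))
# black neck blob near prediction
k=(a.max(2)<45).astype(np.uint8); n,l,st,ce=cv2.connectedComponentsWithStats(k)
i=l[int(c[1]),int(c[0])]; print(st[i],ce[i])
g=[m['centre'] for m in models.search_frame(p,'pack_a')]; print(g)
E
```

```text
tcp [0.6549 0.0255 0.3224] [-1.7993e+02 -7.0000e-02 -1.7931e+02] move cm x,y: -0.05 0.11 q [ 30.  25. -50.  73.  19.  91.  74.]
[280.12680249 192.48373511] [[279.94711432 179.93694305]]
[     0      0    560    420 177473] [274.45070518 166.42620568]
[[339.0, 81.2], [389.0, 210.2], [11.5, 98.2]]
```

```bash
python3 - <<'E'
from h import *
p=eyes.read_camera('wrist'); h=cv2.cvtColor(p['pixels'],cv2.COLOR_RGB2HSV).astype(int)
b=(abs(h[...,0]-108)<10)&(h[...,1]>120)&(h[...,2]>60)
w=b.copy(); w[:,:245]=0; w[:,320:]=0; w[:140]=0; w[225:]=0
y,x=np.nonzero(w); print(x.min(),x.max(),y.min(),y.max(),len(x))
print('shoulder corners',proj(p,[[.6554+i*.022,.0266+j*.022,.088] for i in(-1,1) for j in(-1,1)]).round(1).tolist())
d=(h[...,2]<60); d[:,:255]=0; d[:,305:]=0; d[:150]=0; d[215:]=0
print('dark',[(r,np.nonzero(d[r])[0].min(),np.nonzero(d[r])[0].max()) for r in range(150,215,4) if d[r].any()])
print('necktop',proj(p,[[.6554+i*.013,.0266+j*.013,.148] for i in(-1,1) for j in(-1,1)]).round(1).tolist())
E
```

```text
261 298 160 196 659
shoulder corners [[262.4, 160.8], [300.2, 161.1], [262.5, 197.3], [299.2, 197.7]]
dark [(170, np.int64(270), np.int64(289)), (174, np.int64(268), np.int64(291)), (178, np.int64(268), np.int64(292)), (182, np.int64(268), np.int64(292)), (186, np.int64(268), np.int64(292)), (190, np.int64(268), np.int64(292)), (194, np.int64(268), np.int64(292)), (198, np.int64(268), np.int64(292)), (202, np.int64(270), np.int64(290)), (210, np.int64(302), np.int64(304))]
necktop [[268.6, 179.2], [294.7, 179.5], [268.5, 204.3], [294.1, 204.5]]
```

Emit:
drive_tool:
  angular:
    - [0,0,0]
    - [0,0,0]
    - [0,0,0]
    - [0,0,0]
    - [0,0,0]
    - [0,0,0]
    - [0,0,0]
    - [0,0,0]
    - [0,0,0]
    - [0,0,0]
    - [0,0,0]
    - [0,0,0]
    - [0,0,0]
    - [0,0,0]
  delta_pos:
    - [0,0,0.5]
    - [0,0,2]
    - [0,0,2.5]
    - [0,0,2.5]
    - [0,0,2.5]
    - [0,0,2.5]
    - [0,0,2]
    - [0,0,2]
    - [0,0,1.5]
    - [0,0,1]
    - [0,0,0.8]
    - [0,0,0.3]
    - [0,0,0]
    - [0,0,0]
  gripper: [4.5,4.5,4.5,4.5,4.5,4.5,4.5,4.5,4.5,4.5,4.5,4.5,4.5,4.5]

```text
time_s: 37.95
tool_pos: [0.6558, 0.0264, 0.1228]
tool_rot: [-180.0, 0.1, -179.3]
force: [0.1, -0.5, 0.4]
grip_width: 0.0448
grasp_force: 0.0
```

Emit:
drive_tool:
  angular:
    - [0,0,0]
    - [0,0,0]
    - [0,0,0]
    - [0,0,0]
    - [0,0,0]
    - [0,0,0]
    - [0,0,0]
  delta_pos:
    - [0,0,0]
    - [0,0,0]
    - [0,0,0]
    - [0,0,0]
    - [0,0,0]
    - [0,0,0]
    - [0,0,0]
  gripper: [3.5,2,2,2,2,2,2]
  squeeze: 30

```text
time_s: 38.65
tool_pos: [0.6554, 0.0261, 0.1222]
tool_rot: [-180.0, 0.0, -179.3]
force: [-0.5, -0.8, 1.3]
grip_width: 0.0256
grasp_force: 29.9
```

Emit:
drive_tool:
  angular:
    - [0,0,0]
    - [0,0,0]
    - [0,0,0]
    - [0,0,0]
    - [0,0,0]
    - [0,0,0]
    - [0,0,0]
    - [0,0,0]
    - [0,0,0]
    - [0,0,0]
    - [0,0,0]
  delta_pos:
    - [0,0,-0.3]
    - [0,0,-0.7]
    - [0,0,-1]
    - [0,0,-1.5]
    - [0,0,-1.5]
    - [0,0,-1.5]
    - [0,0,-2]
    - [0,0,-2]
    - [0,0,-2]
    - [0,0,-1]
    - [0,0,0]
  gripper: [2,2,2,2,2,2,2,2,2,2,2]

```text
time_s: 39.75
tool_pos: [0.6562, 0.0267, 0.2594]
tool_rot: [-180.0, 0.2, -179.3]
force: [-0.1, 0.3, -2.2]
grip_width: 0.0259
grasp_force: 29.9
```

Emit:
drive_tool:
  angular:
    - [0,0,0]
    - [0,0,0]
    - [0,0,0]
    - [0,0,0]
    - [0,0,0]
    - [0,0,0]
    - [0,0,0]
    - [0,0,0]
    - [0,0,0]
    - [0,0,0]
    - [0,0,0]
    - [0,0,0]
    - [0,0,0]
    - [0,0,0]
    - [0,0,0]
    - [0,0,0]
    - [0,0,0]
    - [0,0,0]
    - [0,0,0]
    - [0,0,0]
  delta_pos:
    - [0.5,-1,0]
    - [1.1,-2.2,0]
    - [1.1,-2.2,0]
    - [1.1,-2.2,0]
    - [1.1,-2.2,0]
    - [1.1,-2.2,0]
    - [1.1,-2.2,0]
    - [1.1,-2.2,0]
    - [1.1,-2.2,0]
    - [1.1,-2.2,0]
    - [1.1,-2.2,0]
    - [1.1,-2.2,0]
    - [1.1,-2.2,0]
    - [1.1,-2.2,0]
    - [1.1,-2.2,0]
    - [1.1,-2.2,0]
    - [1.1,-2.2,0]
    - [1.1,-1.7,0]
    - [0,0,0]
    - [0,0,0]
  gripper: [2,2,2,2,2,2,2,2,2,2,2,2,2,2,2,2,2,2,2,2]

```text
time_s: 41.75
tool_pos: [0.4668, -0.3552, 0.2559]
tool_rot: [179.9, -0.1, -179.4]
force: [0.0, 1.3, -2.0]
grip_width: 0.026
grasp_force: 29.9
```

Emit:
drive_tool:
  angular:
    - [0,0,0]
    - [0,0,0]
    - [0,0,0]
    - [0,0,0]
    - [0,0,0]
    - [0,0,0]
    - [0,0,0]
    - [0,0,0]
    - [0,0,0]
    - [0,0,0]
    - [0,0,0]
    - [0,0,0]
    - [0,0,0]
  delta_pos:
    - [0,0,1]
    - [0,0,2]
    - [0,0,2]
    - [0,0,2]
    - [0,0,2]
    - [0,0,1.5]
    - [0,0,1.5]
    - [0,0,0.8]
    - [0,0,0.4]
    - [0,0,0.3]
    - [0,0,0.2]
    - [0,0,0]
    - [0,0,0]
  gripper: [2,2,2,2,2,2,2,2,2,2,2,2,2]

```text
time_s: 43.05
tool_pos: [0.4683, -0.3553, 0.1206]
tool_rot: [-180.0, 0.0, -179.3]
force: [-0.3, -0.7, -1.5]
grip_width: 0.026
grasp_force: 29.9
```

Emit:
drive_tool:
  angular:
    - [0,0,0]
    - [0,0,0]
    - [0,0,0]
    - [0,0,0]
  delta_pos:
    - [0,0,0.1]
    - [0,0,0.1]
    - [0,0,0]
    - [0,0,0]
  gripper: [2,2,2,2]

```text
time_s: 43.45
tool_pos: [0.4684, -0.3554, 0.1192]
tool_rot: [-179.9, 0.0, -179.3]
force: [-2.4, 1.0, 5.6]
grip_width: 0.0255
grasp_force: 30.0
```

Emit:
drive_tool:
  angular:
    - [0,0,0]
    - [0,0,0]
    - [0,0,0]
    - [0,0,0]
    - [0,0,0]
    - [0,0,0]
    - [0,0,0]
    - [0,0,0]
    - [0,0,0]
    - [0,0,0]
    - [0,0,0]
    - [0,0,0]
    - [0,0,0]
    - [0,0,0]
  delta_pos:
    - [0,0,-0.1]
    - [0,0,0]
    - [0,0,0]
    - [0,0,0]
    - [0,0,0]
    - [0,0,-0.5]
    - [0,0,-1.5]
    - [0,0,-2]
    - [0,0,-2.5]
    - [0,0,-2.5]
    - [0,0,-2.5]
    - [0,0,-2.5]
    - [0,0,-2.5]
    - [0,0,-1]
  gripper: [2,3,4,4.5,4.5,4.5,4.5,4.5,4.5,4.5,4.5,4.5,4.5,4.5]

```text
time_s: 44.85
tool_pos: [0.4692, -0.3554, 0.2981]
tool_rot: [-179.8, 0.2, -179.3]
force: [0.2, 0.8, -0.1]
grip_width: 0.0448
grasp_force: 0.0
```

Emit:
drive_tool:
  angular:
    - [0,0,0.1385]
    - [0,0,0.1385]
    - [0,0,0.1385]
    - [0,0,0.1385]
    - [0,0,0.1385]
    - [0,0,0.1385]
    - [0,0,0.1385]
    - [0,0,0.1385]
    - [0,0,0.1385]
    - [0,0,0]
    - [0,0,0]
    - [0,0,0]
    - [0,0,0]
    - [0,0,0]
    - [0,0,0]
    - [0,0,0]
    - [0,0,0]
    - [0,0,0]
    - [0,0,0]
    - [0,0,0]
  delta_pos:
    - [0,0,0]
    - [0,0,0]
    - [0,0,0]
    - [0,0,0]
    - [0,0,0]
    - [0,0,0]
    - [0,0,0]
    - [0,0,0]
    - [0,0,0]
    - [1.2,0.2,0]
    - [2.5,0.5,0]
    - [2.5,0.5,0]
    - [2.5,0.5,0]
    - [2.5,0.5,0]
    - [2.5,0.5,0]
    - [2.5,0.5,0]
    - [2.5,0.5,0]
    - [2.5,0.5,0]
    - [2.5,0.2,0]
    - [0.6,0,0]
  gripper: [4.5,4.5,4.5,4.5,4.5,4.5,4.5,4.5,4.5,4.5,4.5,4.5,4.5,4.5,4.5,4.5,4.5,4.5,4.5,4.5]

```text
time_s: 46.85
tool_pos: [0.4288, -0.1075, 0.2941]
tool_rot: [-180.0, 0.1, 109.7]
force: [-0.3, -0.6, -0.8]
grip_width: 0.0453
grasp_force: 0.0
```

```bash
python3 - <<'E'
from h import *
p=eyes.read_camera('wrist'); save(p,'w10.png')
h=cv2.cvtColor(p['pixels'],cv2.COLOR_RGB2HSV).astype(int)
c=models.cut_out(p,'cover')[0]; r=rect(p,c['pixels'],.008); print(r,c['p'])
yy,xx=np.nonzero(c['pixels']); print('mask px',xx.min(),xx.max(),yy.min(),yy.max())
red=((h[...,0]<6)|(h[...,0]>174))&(h[...,1]>120); 
o=proj(p,[[r[0][0]/1e3,r[0][1]/1e3,.03]])[0]; Y,X=np.mgrid[:420,:560]; red&=np.hypot(X-o[0],Y-o[1])<110
print('rib',rect(p,red,.038))
go([r[0][0]/1e3,r[0][1]/1e3])
a=cv2.imread('pics/w10.png'); t=eyes.read_camera('side'); save(t,'s10.png'); b=cv2.imread('pics/s10.png')
cv2.imwrite('pics/m10.png',np.hstack([a[:400,90:490],b[10:410,100:500]]))
E
```

```text
(array([416.9, -84.7]), array([ 64.8, 195.9]), 19.7) 0.91
mask px 250 302 72 222
rib (array([416.6, -83.7]), array([15., 89.]), 19.3)
tcp [ 0.429  -0.1103  0.2942] [-1.7996e+02  1.1000e-01  1.0949e+02] move cm x,y: 2.82 -0.28 q [ 59.  -9. -42. 104.  -6.  83.  37.]
```

View pics/m10.png

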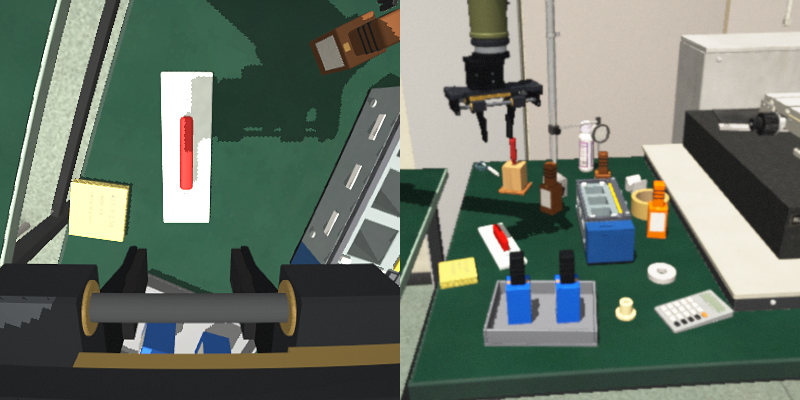

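The left view shows the cover with its rib lying along the gripper's x axis, centred near (186,150). The right view shows both packs upright in the tray and the screwdriver back in its stand.

Emit:
drive_tool:
  angular:
    - [0,0,0]
    - [0,0,0]
    - [0,0,0]
    - [0,0,0]
    - [0,0,0]
    - [0,0,0]
    - [0,0,0]
    - [0,0,0]
    - [0,0,0]
    - [0,0,0]
    - [0,0,0]
    - [0,0,0]
    - [0,0,0]
  delta_pos:
    - [1.2,-0.28,0.5]
    - [0,0,1.5]
    - [0,0,2]
    - [0,0,2]
    - [0,0,2.5]
    - [0,0,2.5]
    - [0,0,2.5]
    - [0,0,2.5]
    - [0,0,2.5]
    - [0,0,2.5]
    - [0,0,2]
    - [0,0,0]
    - [0,0,0]
  gripper: [4.5,4.5,4.5,4.5,4.5,4.5,4.5,4.5,4.5,4.5,4.5,4.5,4.5]

```text
time_s: 48.3
tool_pos: [0.4223, -0.1008, 0.064]
tool_rot: [-180.0, -0.1, 109.3]
force: [0.6, 0.2, 0.4]
grip_width: 0.0453
grasp_force: 0.0
```

```bash
python3 - <<'E'
from h import *
go([.4168,-.0845])
p=eyes.read_camera('wrist')
h=cv2.cvtColor(p['pixels'],cv2.COLOR_RGB2HSV).astype(int)
red=((h[...,0]<6)|(h[...,0]>174))&(h[...,1]>120)
print('rib',rect(p,red,.038))
E
```

```text
tcp [ 0.4223 -0.1008  0.064 ] [-1.7997e+02 -7.0000e-02  1.0926e+02] move cm x,y: 1.72 0.02 q [ 56.   5. -47. 122.   4.  55.  26.]
rib (array([415.8, -82.6]), array([15.7, 90.3]), 19.8)
```

Emit:
drive_tool:
  angular:
    - [0,0,0]
    - [0,0,0]
    - [0,0,0]
    - [0,0,0]
    - [0,0,0]
    - [0,0,0]
    - [0,0,0]
    - [0,0,0]
  delta_pos:
    - [0.8,0,0]
    - [0.8,0,0]
    - [0,0,1]
    - [0,0,1]
    - [0,0,1]
    - [0,0,0.5]
    - [0,0,0.2]
    - [0,0,0]
  gripper: [4.5,4.5,4.5,4.5,4.5,4.5,4.5,4.5]

```text
time_s: 49.15
tool_pos: [0.4171, -0.0855, 0.0266]
tool_rot: [-180.0, -0.1, 109.3]
force: [-0.4, -1.1, 0.2]
grip_width: 0.0449
grasp_force: 0.0
```

Emit:
drive_tool:
  angular:
    - [0,0,0]
    - [0,0,0]
    - [0,0,0]
    - [0,0,0]
    - [0,0,0]
    - [0,0,0]
    - [0,0,0]
    - [0,0,0]
  delta_pos:
    - [0,0,0]
    - [0,0,0]
    - [0,0,0]
    - [0,0,0]
    - [0,0,0]
    - [0,0,0]
    - [0,0,0]
    - [0,0,0]
  gripper: [3,1,1,1,1,1,1,1]
  squeeze: 40

```text
time_s: 49.95
tool_pos: [0.4175, -0.0858, 0.0272]
tool_rot: [180.0, 0.0, 109.3]
force: [-0.8, -0.0, 2.4]
grip_width: 0.016
grasp_force: 40.0
```

Emit:
drive_tool:
  angular:
    - [0,0,0]
    - [0,0,0]
    - [0,0,0]
    - [0,0,0]
    - [0,0,0]
    - [0,0,0]
    - [0,0,0]
    - [0,0,0]
    - [0,0,0]
    - [0,0,0]
    - [0,0,0.108]
    - [0,0,0.108]
    - [0,0,0.109]
    - [0,0,0]
    - [0,0,0]
  delta_pos:
    - [0,0,-0.4]
    - [0,0,-1]
    - [0,0,-1.5]
    - [0,0,-2]
    - [0,0,-2]
    - [0,0,-2]
    - [0,0,-2]
    - [0,0,-2]
    - [0,0,-2]
    - [0,0,-1.5]
    - [0,0,0]
    - [0,0,0]
    - [0,0,0]
    - [0,0,0]
    - [0,0,0]
  gripper: [1,1,1,1,1,1,1,1,1,1,1,1,1,1,1]

```text
time_s: 51.45
tool_pos: [0.4173, -0.0856, 0.1913]
tool_rot: [180.0, 0.0, 90.8]
force: [-0.5, 0.9, -1.6]
grip_width: 0.0155
grasp_force: 40.0
```

Emit:
drive_tool:
  angular:
    - [0,0,0]
    - [0,0,0]
    - [0,0,0]
    - [0,0,0]
    - [0,0,0]
    - [0,0,0]
    - [0,0,0]
    - [0,0,0]
    - [0,0,0]
    - [0,0,0]
    - [0,0,0]
    - [0,0,0]
    - [0,0,0]
    - [0,0,0]
    - [0,0,0]
  delta_pos:
    - [0.2,1,0]
    - [0.4,2,0]
    - [0.4,2,0]
    - [0.4,2,0]
    - [0.4,2,0]
    - [0.4,2,0]
    - [0.4,2,0]
    - [0.4,2,0]
    - [0.4,2,0]
    - [0.4,2,0]
    - [0.4,2,0]
    - [0.4,2,0]
    - [0,0.9,0]
    - [0,0,0]
    - [0,0,0]
  gripper: [1,1,1,1,1,1,1,1,1,1,1,1,1,1,1]

```text
time_s: 52.95
tool_pos: [0.6554, -0.037, 0.1906]
tool_rot: [-179.9, -0.0, 90.7]
force: [-0.4, -0.9, -1.9]
grip_width: 0.0154
grasp_force: 40.0
```

```bash
python3 - <<'E'
from h import *
go([.6561,-.0374])
s=telemetry.get_obs(); print(s['grip_width'],s['force'])
p=eyes.read_camera('wrist'); save(p,'w11.png'); z=s['tool_pos'][2]-.0272
c=models.cut_out(p,'cover')
if c: print(rect(p,c[0]['pixels'],z+.01),c[0]['p'])
g=cv2.imread('pics/w11.png'); a=np.radians(.67); Rm=np.array([[np.cos(a),-np.sin(a)],[np.sin(a),np.cos(a)]])
def quad(hx,hy,zz,o,an): 
    r=np.array([[np.cos(an),-np.sin(an)],[np.sin(an),np.cos(an)]]); return [[*(r@[i,j]+o),zz] for i,j in [(-hx,-hy),(hx,-hy),(hx,hy),(-hx,hy)]]
cv2.polylines(g,[proj(p,quad(.0355,.1015,.09,[.6561,-.0354],a)).astype(np.int32)],1,(255,0,255),1)
t=s['tool_pos']; an=np.radians(s['tool_rot'][2]-90); o=t[:2]+.002*np.array([-np.sin(an),np.cos(an)])
cv2.polylines(g,[proj(p,quad(.032,.098,z+.01,o,an)).astype(np.int32)],1,(0,255,0),1)
cv2.imwrite('pics/w11c.png',g)
E
```

```text
tcp [ 0.6554 -0.037   0.1906] [-1.7993e+02 -2.0000e-02  9.0670e+01] move cm x,y: -0.04 0.07 q [ 37.  29. -50.  84.  22.  78. -13.]
0.015436895706099293 [-0.39558329 -0.85036406 -1.86543891]
(array([654.3,   3. ]), array([ 64.5, 119.9]), 0.5) 0.66
```

View pics/w11c.png

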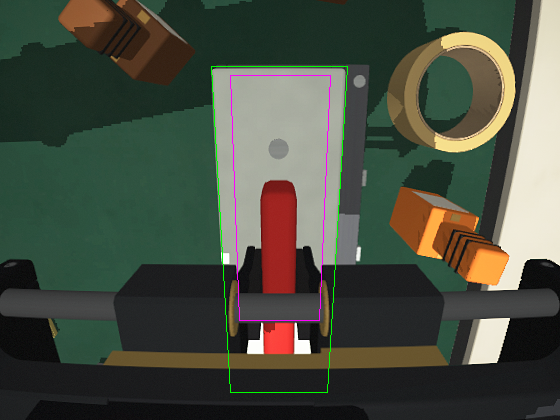

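The projected cover outline (green) matches the real plate to 1–2 mm and is centred over the pocket (magenta). I lower it.

Emit:
drive_tool:
  angular:
    - [0,0,0]
    - [0,0,0]
    - [0,0,0]
    - [0,0,0]
    - [0,0,0]
    - [0,0,0]
    - [0,0,0]
    - [0,0,0]
    - [0,0,0]
  delta_pos:
    - [-0.04,0.1,0]
    - [0,0,1]
    - [0,0,1.5]
    - [0,0,1.5]
    - [0,0,1]
    - [0,0,0.6]
    - [0,0,0.4]
    - [0,0,0]
    - [0,0,0]
  gripper: [1,1,1,1,1,1,1,1,1]

```text
time_s: 53.95
tool_pos: [0.6572, -0.0372, 0.1315]
tool_rot: [180.0, -0.0, 90.7]
force: [0.3, 0.2, -2.0]
grip_width: 0.0158
grasp_force: 40.0
```

Emit:
drive_tool:
  angular:
    - [0,0,0]
    - [0,0,0]
    - [0,0,0]
    - [0,0,0]
    - [0,0,0]
    - [0,0,0]
    - [0,0,0]
  delta_pos:
    - [0,0,0.2]
    - [0,0,0.2]
    - [0,0,0.2]
    - [0,0,0.1]
    - [0,0,0.1]
    - [0,0,0]
    - [0,0,0]
  gripper: [1,1,1,1,1,1,1]

```text
time_s: 54.65
tool_pos: [0.6568, -0.0374, 0.1233]
tool_rot: [-180.0, 0.0, 90.7]
force: [-1.2, -1.0, 1.4]
grip_width: 0.0157
grasp_force: 40.0
```

Emit:
drive_tool:
  angular:
    - [0,0,0]
    - [0,0,0]
    - [0,0,0]
    - [0,0,0]
    - [0,0,0]
    - [0,0,0]
    - [0,0,0]
  delta_pos:
    - [0,0,0.15]
    - [0,0,0.15]
    - [0,0,0.15]
    - [0,0,0.1]
    - [0,0,0.1]
    - [0,0,0]
    - [0,0,0]
  gripper: [1,1,1,1,1,1,1]

```text
time_s: 55.35
tool_pos: [0.6569, -0.0373, 0.1189]
tool_rot: [180.0, 0.1, 90.7]
force: [-6.0, -0.0, 11.6]
grip_width: 0.0154
grasp_force: 40.0
```

Emit:
drive_tool:
  angular:
    - [0,0,0]
    - [0,0,0]
    - [0,0,0]
    - [0,0,0]
    - [0,0,0]
  delta_pos:
    - [0,0,0.15]
    - [0,0,0.15]
    - [0,0,0.1]
    - [0,0,0]
    - [0,0,0]
  gripper: [1,1,1,1,1]

```text
time_s: 55.85
tool_pos: [0.6568, -0.0373, 0.1172]
tool_rot: [180.0, 0.1, 90.6]
force: [-11.4, -1.3, 23.9]
grip_width: 0.0156
grasp_force: 40.0
```

Emit:
drive_tool:
  angular:
    - [0,0,0]
    - [0,0,0]
    - [0,0,0]
    - [0,0,0]
    - [0,0,0]
    - [0,0,0]
    - [0,0,0]
    - [0,0,0]
    - [0,0,0]
    - [0,0,0]
    - [0,0,0]
    - [0,0,0]
    - [0,0,0]
    - [0,0,0]
    - [0,0,0]
  delta_pos:
    - [0,0,-0.15]
    - [0,0,0]
    - [0,0,0]
    - [0,0,0]
    - [0,0,0]
    - [0,0,-0.5]
    - [0,0,-1]
    - [0,0,-1.5]
    - [0,0,-1.5]
    - [0,0,-1]
    - [0,0,0]
    - [0,0,0]
    - [0,0,0]
    - [0,0,0]
    - [0,0,0]
  gripper: [1,2,3,3,3,3,3,3,3,2,0,0,0,0,0]

```text
time_s: 57.35
tool_pos: [0.6565, -0.0374, 0.1684]
tool_rot: [-179.9, -0.0, 90.7]
force: [-0.3, 0.7, 0.4]
grip_width: 0.0007
grasp_force: 0.0
```

Emit:
drive_tool:
  angular:
    - [0,0,0]
    - [0,0,0]
    - [0,0,0]
    - [0,0,0]
    - [0,0,0]
    - [0,0,0]
    - [0,0,0]
    - [0,0,0]
    - [0,0,0]
  delta_pos:
    - [1,0,0]
    - [1,0,0]
    - [1,0,1]
    - [0,0,1]
    - [0,0,0.4]
    - [0,0,0.2]
    - [0,0,0.2]
    - [0,0,0]
    - [0,0,0]
  gripper: [0,0,0,0,0,0,0,0,0]

```text
time_s: 58.25
tool_pos: [0.6555, -0.0058, 0.1444]
tool_rot: [-179.9, -0.0, 90.7]
force: [-10.2, 1.7, 21.4]
grip_width: 0.0002
grasp_force: 10.3
```

Emit:
drive_tool:
  angular:
    - [0,0,0]
    - [0,0,0]
    - [0,0,0]
    - [0,0,0]
    - [0,0,0]
    - [0,0,0]
    - [0,0,0]
    - [0,0,0]
    - [0,0,0]
    - [0,0,0]
  delta_pos:
    - [0,0,-0.5]
    - [0,0,-1]
    - [-2,0,0]
    - [-2,0,0]
    - [-2,0,0]
    - [0,0,1]
    - [0,0,0.3]
    - [0,0,0.2]
    - [0,0,0]
    - [0,0,0]
  gripper: [0,0,0,0,0,0,0,0,0,0]

```text
time_s: 59.25
tool_pos: [0.6577, -0.0713, 0.1444]
tool_rot: [179.9, 0.4, 90.5]
force: [-5.3, -9.2, 19.1]
grip_width: 0.0007
grasp_force: 9.5
```

Emit:
drive_tool:
  angular:
    - [0,0,0]
    - [0,0,0]
    - [0,0,0]
    - [0,0,0]
    - [0,0,0]
    - [0,0,0]
    - [0,0,0]
    - [0,0,0]
    - [0,0,0]
    - [0,0,0]
    - [0,0,0]
  delta_pos:
    - [0,0,-0.5]
    - [0,0,-1]
    - [0,0,-2]
    - [0,0,-2]
    - [0,0,-2]
    - [0,0,-2.5]
    - [0,0,-2.5]
    - [0,0,-2.5]
    - [0,0,-2]
    - [0,0,0]
    - [0,0,0]
  gripper: [0,0,0,0,0,0,0,0,0,0,0]

```text
time_s: 60.35
tool_pos: [0.6571, -0.066, 0.3104]
tool_rot: [-180.0, -0.0, 90.8]
force: [0.9, -0.1, -0.9]
grip_width: 0.0002
grasp_force: 0.0
```

```bash
python3 - <<'E'
from h import *
p=eyes.read_camera('wrist'); save(p,'w12.png'); t=eyes.read_camera('side'); save(t,'s12.png')
c=models.cut_out(p,'cover')
if c: print(rect(p,c[0]['pixels'],.1),c[0]['p'])
a=cv2.imread('pics/w12.png'); b=cv2.imread('pics/s12.png')
cv2.imwrite('pics/m12.png',np.hstack([a[:400,90:490],cv2.resize(b[110:360,150:400],(400,400))]))
E
```

```text
(array([656.5, -35.9]), array([ 64.6, 195.8]), 0.8) 0.69
```

View pics/m12.png

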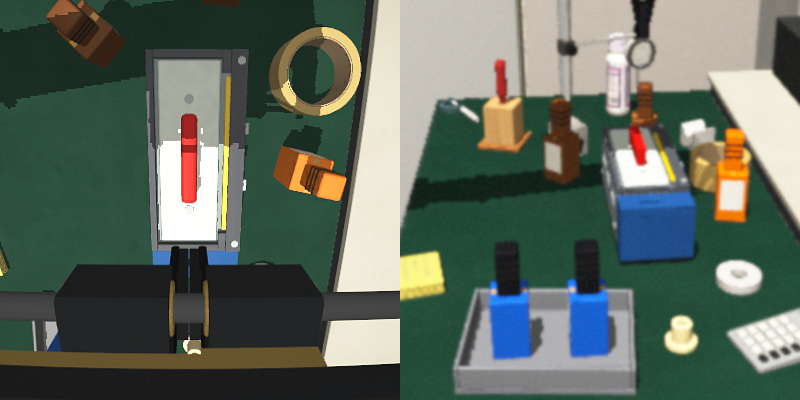

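The cover lies in its pocket at (0.6565, -0.036) and is level. The rib top measured the same height at both ends. Both packs stand in the tray, and the screwdriver is upright in its stand.

```bash
python3 -c "
from cell import env
print(env.sign_off())"
```

```text
the job is handed in; nothing more can be done
None
```

The job is handed in: the tab is fully down and the yellow bar clear, the screwdriver is back upright in its stand, both battery packs present stand upright in the tray, and the cover is pressed level and home on its clips.

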